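# Run a sliding-door roller hanger into its track and snap it onto the stop

## Task

The door header lies on the bench with its track slot up: feed the roller hanger, wheels down and striker first, into the open end of the track and run it along inside until its striker snaps between the catch rollers of the track stop and stays held there against the rubber buffer. Ease it: never force the hanger against the track or ram the buffer. Let go of it and leave the floor guide, the bracket and the chisel lying near it where they are.

Things in the scene. Friction and masses are not known exactly. Their poses are not given: they have to be found in the camera images.
- hanger_nut (a point): roller hanger, bare steel, 0.2 to 0.3 kg, standing on its wheels: middle of the long hexagon nut on its upright 10 mm bolt, 60 mm above the wheel bottoms. z up, x forward to the striker, y left. Nut: 17 mm across the flats facing +y and -y (easy grasp: fingers close along y), 15 mm up and down from here. The bolt ends 24 mm above this point
- striker (a point): front of the hanger: middle of a small upright round head, 9 mm across, 10 mm tall, on a 4 mm neck, 50 mm ahead of the bolt, 12.5 mm above the wheel bottoms; it goes first into the track. Axes as hanger_nut
- carriage (a point): hanger's carriage, 68 mm long, no part above 25 mm but the bolt: the point lies under the bolt at the height of the wheel bottoms. Four free white wheels, 25 mm in diameter, 20 mm ahead of and behind the bolt, 27 mm over their outer faces. Axes as hanger_nut
- header: door header: timber board 560 x 100 x 20 mm, fixed flat on the bench by a holdfast (130 mm tall, at its far end) and four 30 mm high bench dogs along its sides; on it an aluminium box track, 440 mm long, slot up. Origin: under the open end of the track at bench level on its centre line; x runs along the track inwards, z up. Open end flush with the board, away from the holdfast
- track_mouth (a point): open end of the track: on its centre line, on its inner floor, 23 mm above the bench; axes as the header's. The track's top is 54 mm above the bench, 36 mm wide; inside 30 mm wide, 28 mm high; the slot in the top is 14 mm wide
- track_far (a point): the other end of the track, 440 mm from the open end along x: on its centre line, on its inner floor. With track_mouth it gives the direction of the track
- roller_a (a joint): the stop's catch: how far one of its two sprung white rollers is pushed aside (m, 0 free, up to 2 mm as the striker's head passes). The stop is a dark steel block inside the track, screw head showing in the slot, rollers before it. Its rollers may be 200 to 320 mm inside the open end; not measured: feel or see it
- buffer (a joint): how far the rubber buffer between rollers and block is pressed in (m, 0 free). The bolt is 55 mm short of the rollers when they are met, 45 mm after the snap. Passing takes a push of some 4 to 7 N; then the catch itself keeps the striker on the buffer, pressed in by 0.5 to 1 mm. The buffer gives 1 mm for every 4 N; more than 4 mm (16 N) is ramming it
- floor_guide: bystander: a floor guide, a 70 x 36 mm steel plate with a white upright fin 30 mm tall; origin under its middle
- bracket: bystander: an L-shaped steel bracket 80 x 34 mm with a 36 mm upright leg; origin under its long leg
- chisel: bystander: a wood chisel 260 mm long, lying; origin under the ferrule between handle and blade
Not all that is in view belongs to the job. Leave any red look-alike of the part that bears hanger_nut alone.

How it is judged (in metres and radians):
On the way:
1. the hanger stands wholly inside the track, bolt up through the slot (x of hanger_nut in the frame of header between 0.04 and 0.4 m and y of hanger_nut in the frame of header between -0.006 and 0.006 m and z of hanger_nut in the frame of header between 0.078 and 0.09 m and angle between hanger_nut's own z axis and vertical below 0.12 rad), for 0.1 s.
At the end, for the whole second after the job is handed in: The hanger is inside the track, more than 120 mm from the open end, bolt upright within 0.10 rad and within 6 mm of the centre line, at rest, let go, and held by the catch so that the buffer stays pressed in by 0.3 to 3 mm (x of hanger_nut in the frame of header between 0.12 and 0.4 m and y of hanger_nut in the frame of header between -0.006 and 0.006 m and z of hanger_nut in the frame of header between 0.078 and 0.09 m and angle between hanger_nut's own z axis and vertical below 0.1 rad and value of joint buffer between 0.0003 and 0.003 m and linear speed of hanger below 0.01 m/s); the robot touches nothing.
It fails at once if the hanger is forced against the track or the header with more than 30 N (contact force between hanger and header above 30 N).
It fails at once if the buffer is rammed: pressed in by more than 4 mm (16 N) (value of joint buffer above 0.004 m).
It fails at once if the floor guide, the bracket or the chisel is moved by more than 25 mm (distance of any of floor_guide, bracket, chisel from where it was at the start of the episode above 0.025 m).
It also fails if it takes over 64 s, if anything falls off the work surface, if the arm or the gripper's body presses on something with over 40 N, if the wrist force passes 120 N, or if a joint passes its speed limit or range.

## Robot

A 7-joint arm with a two-finger parallel gripper is mounted at the origin on the work surface. World frame = base frame: x ahead of the robot, y to its left, z up, the work surface at z = 0. Lengths are in m, angles in degrees, forces in N, time in s.
With the tool pointing down it reaches from about 0.425 to 0.875 m from the base axis. Payload 4.7 kg.
Tool frame: the origin (TCP) lies at the very end of the fingers, on their centre line; the grasp point (between the pads) lies 19 mm behind it; z points along the fingers, y is the direction in which the jaws open and shut (so a half turn about z gives the same grasp; the last joint's range is limited). The gripper opens to 87 mm and grips with 3 to 60 N. Pads are 19 mm wide; open, the fingers measure 117 mm over their backs; the gripper's body (75 mm by 190 mm) begins 51 mm behind the grasp point.
Start: joints at [71.625, 18.392, -4.016, 83.108, 1.295, 78.541, -3.26], TCP at [0.214, -0.614, 0.183] pointing down, gripper open.
Joint ranges: [-163.93, 163.93], [-17.29, 119.83], [-79.2, 71.16], [3.27, 140.29], [-89.18, 269.18], [5.43, 117.66], [-154.24, 154.24]. Speed limits (degrees/s): [147.25, 147.25, 180, 180, 180, 180, 180].

## Interface

Orientations are given as [roll, pitch, yaw] about the fixed x, y, z axes, in that order (R = Rz(yaw) Ry(pitch) Rx(roll)).
In Python, from cell import * gives the robot as it stands.
- The arm moves only by the tool arm_command, never from a script. Its argument "targets" is a list that holds one entry, the list of rows, each a list of 7 numbers: the shift along the tool's x, y, z in m, then the turn, a rotation vector about the tool's x, y, z in degrees, then the gripper's target within -1 to 1 (shut at 1, half-way at 0, fully open at -1). In form: [[[tx, ty, tz, rx, ry, rz, claw], ...]]. A call has 1 to 10 rows; each row is the pose to reach, as a shift and turn from the pose commanded when the call began, along the tool's axes at that moment; what a row does not reach only later rows make up. A row lasts 1/10 s, in which the tool goes at most 50 mm and 8.59 degrees, less where a joint would pass 70% of its speed; a pose out of reach is approached as far as the arm can. A call with a gripper value outside its range is refused whole. The fingers move at their own pace and stop on an object; "newtons" is the grip in N (left out, the last holds). Time passes only in rows, so rows that repeat a pose let the fingers close. It gives the time, the measured TCP pose, the force and the opening at its end, in the units of the state.
- get_obs(): the state, without advancing time (a new reading comes with each control period).
- read_camera(name): name is "scene" or "top" or "wrist"; returns a dict with "img" (400x640x3 uint8, red, green, blue), "z_map" (400x640 float32, m along the optical axis (not along the pixel's ray), 0 where there is no reading), "K" (3x3 intrinsics, pixels), "origin" and "attitude" of the camera in the world. Camera axes: x right, y down, z forward; pixel columns grow to the right and rows downward; lengths in m; the calibration is good to about 2 mm. A picture is of the moment at which its call begins.
- sign_off(): hands the job in, once; it reports no verdict.
Trained networks look in the newest picture that a camera, given by its name, has taken for a name from the list of things; names that differ only in an ending like _2 or _b are one class to them, and where a whole thing is asked for, a point or a joint stands for the part that bears it (a point fixed in the world has none). Each returns a list of dicts, best first, with "conf" (0 to 1); they miss things now and then, are a little off and sometimes report something else, mostly with a low value. They report only what shows in the picture. A call takes as long as a camera call. They do not tell look-alikes from the thing itself.
- search_frame(thing, camera): "position" ([column, row] in pixels, amid what is visible of it).
The state is a dict: "time_s": time; "qpos": joint angles; "joint_velocities": joint speeds; "effort": joint torques, N m; "tool_pos": TCP position; "tool_rot": TCP orientation; "force": force on the tool from outside, world axes, zero at the start; "wrist_torque": the same for the moment, N m; "grip_width": finger opening in m.
Only numpy, scipy, OpenCV 4.12 (cv2) and the standard library are available. Lean on these libraries where they do the work, as an engineer would, in place of code of your own. Each camera call takes 0.05 s, during which the arm holds its last target.

## Working session

There is one attempt and no reset: what is moved stays moved. The work goes in short steps, Python scripts to look and compute and a tool call to move; the robot and the scene stay as the last step left them, time stands still between calls to the robot, and variables do not carry over. Pictures are saved under pics/ and viewed, and the job is handed in when it is done.

Besides the shell and the picture viewer there is one more tool, called as name(argument=value, ...), one argument or row to a line, values as JSON. arm_command: Moves the arm, as the interface text tells. Its arguments: {"type":"object","properties":{"targets":{"type":"array","items":{"type":"array","items":{"type":"array","items":{"type":"number"}}}},"newtons":{"type":"number"}},"required":["targets"]}

```bash
ls; mkdir -p pics
cat > h.py <<'E'
from cell import *
import numpy as np, cv2
from scipy.spatial.transform import Rotation as R
def att(a):
    a=np.array(a,float)
    return a if a.shape==(3,3) else R.from_euler('xyz',a,degrees=True).as_matrix()
def w(c,u,v,z=None,plane=None):
    K=np.array(c['K']);d=np.array([(u-K[0,2])/K[0,0],(v-K[1,2])/K[1,1],1.])
    A=att(c['attitude']);o=np.array(c['origin'])
    if plane is not None:
        r=A@d; return o+r*(plane-o[2])/r[2]
    if z is None: z=c['z_map'][int(round(v)),int(round(u))]
    return o+A@(d*z)
def proj(c,p):
    K=np.array(c['K']);q=att(c['attitude']).T@(np.array(p)-np.array(c['origin']));q=K@q;return q[:2]/q[2]
def save(c,n,box=None,s=1):
    im=c['img'][:,:,::-1]
    if box: im=im[box[1]:box[3],box[0]:box[2]]
    if s!=1: im=cv2.resize(im,None,fx=s,fy=s,interpolation=cv2.INTER_CUBIC)
    cv2.imwrite('pics/'+n+'.png',im)
E
python3 - <<'E'
from h import *
o=get_obs();print(o)
for n in ['scene','top','wrist']:
    c=read_camera(n);save(c,n+'0');print(n,c['origin'],c['attitude'],c['K'])
    for t in ['hanger_nut','striker','carriage','track_mouth','track_far','roller_a','header']:
        for r in search_frame(t,n)[:4]:
            p=r['position'];print(t,np.round(p),round(r['conf'],2),w(c,*p).round(3))
E
```

```text
pics
{'time_s': 0.0, 'qpos': array([71.62497723, 18.43837175, -4.01660629, 83.17421531,  1.2956697 ,
       78.54075401, -3.25919994]), 'joint_velocities': array([ 0.06492044, -0.0521483 ,  0.00075637,  0.04503376,  0.09431569,
       -0.03771489, -0.0887606 ]), 'effort': array([ 8.41359656e-05, -4.91288352e+01, -4.03519431e-01, -3.12532532e+01,
       -6.37794798e-02,  4.37053211e-02,  2.15193263e-04]), 'tool_pos': array([ 0.2133302 , -0.6133354 ,  0.18177555]), 'tool_rot': array([-1.79891943e+02,  6.04880823e-03,  1.91867165e+01]), 'force': array([ 0.3372667 , -0.70161046, -0.01492137]), 'wrist_torque': array([-0.02774031, -0.01759351,  0.02031234]), 'grip_width': 0.08686581072371859}
scene [ 1.34910219 -0.23990203  0.83864268] [-130.05910705    0.72449394   74.66976479] [[453.21801235   0.         323.5615081 ]
 [  0.         453.21801235 198.41816352]
 [  0.           0.           1.        ]]
hanger_nut [200. 276.] 0.92 [ 0.6   -0.345  0.02 ]
hanger_nut [303. 208.] 0.84 [ 0.431 -0.058  0.018]
hanger_nut [248. 187.] 0.83 [ 0.294 -0.19   0.019]
striker [303. 204.] 0.84 [ 0.394 -0.
[... 854 characters left out ...]
2]
striker [446. 150.] 0.57 [ 0.596 -0.33   0.043]
carriage [314. 232.] 0.88 [ 0.42  -0.055  0.045]
carriage [447. 153.] 0.83 [ 0.595 -0.337  0.026]
carriage [375. 293.] 0.65 [ 0.301 -0.178  0.045]
track_mouth [229. 146.] 0.86 [0.591 0.122 0.056]
track_far [230. 147.] 0.86 [0.589 0.12  0.054]
track_far [318. 231.] 0.68 [ 0.421 -0.061  0.078]
header [228. 149.] 0.56 [0.586 0.122 0.053]
wrist [ 0.27657558 -0.59007965  0.38386883] [ 1.65501120e+02  3.37649970e-03 -7.08563641e+01] [[292.85871599   0.         318.41040675]
 [  0.         292.85871599 196.40907257]
 [  0.           0.           1.        ]]
hanger_nut [4. 3.] 0.58 [ 0.282 -0.215  0.011]
carriage [2. 3.] 0.56 [ 0.28  -0.214  0.012]
```

View pics/top0.png

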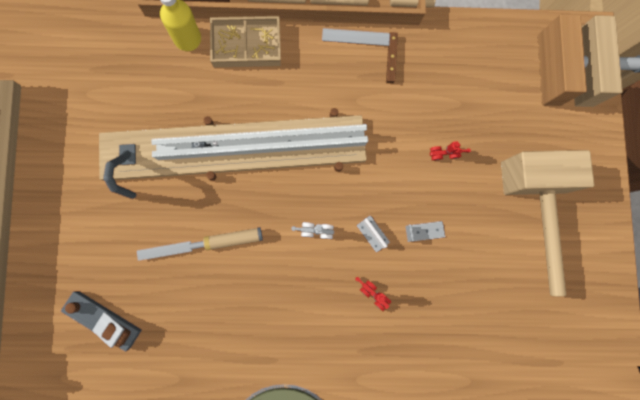

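View pics/scene0.png

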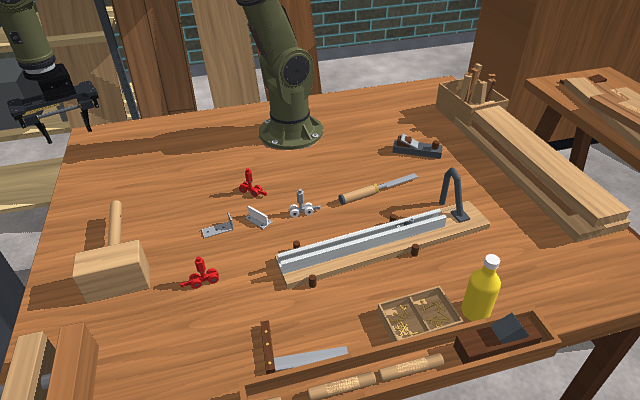

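Run:
```python
from h import *
c=read_camera('top')
a=[cv2.resize(c['img'][y-35:y+35,x-35:x+35,::-1],(400,400),interpolation=2) for x,y in [(317,229),(449,151)]]
cv2.imwrite('pics/crops.png',np.hstack(a))
b=c['img'][60:240,120:330,::-1];cv2.imwrite('pics/trk.png',cv2.resize(b,None,fx=3,fy=3,interpolation=2))
c=read_camera('scene')
a=[cv2.resize(c['img'][y-35:y+35,x-35:x+35,::-1],(400,400),interpolation=2) for x,y in [(303,206),(200,276)]]
cv2.imwrite('pics/crops2.png',np.hstack(a))
b=c['img'][130:340,290:570,::-1];cv2.imwrite('pics/trk2.png',cv2.resize(b,None,fx=2.8,fy=2.8,interpolation=2))
```

```text
(no output)
```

View pics/crops.png

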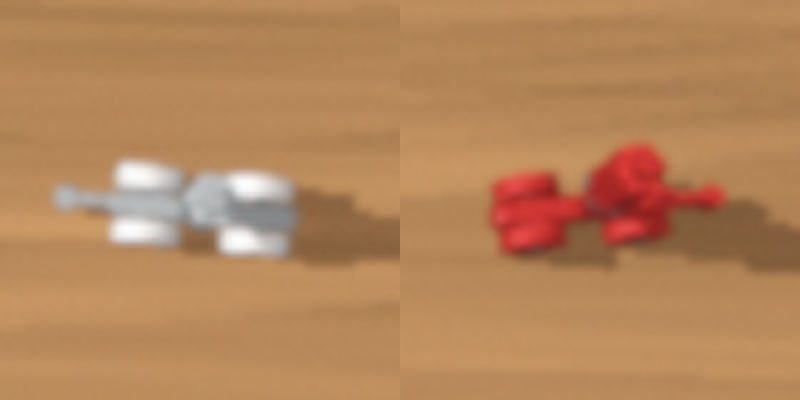

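View pics/crops2.png

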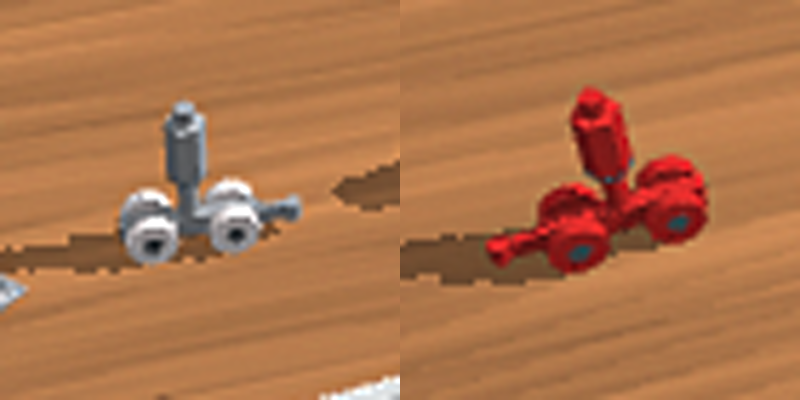

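View pics/trk.png

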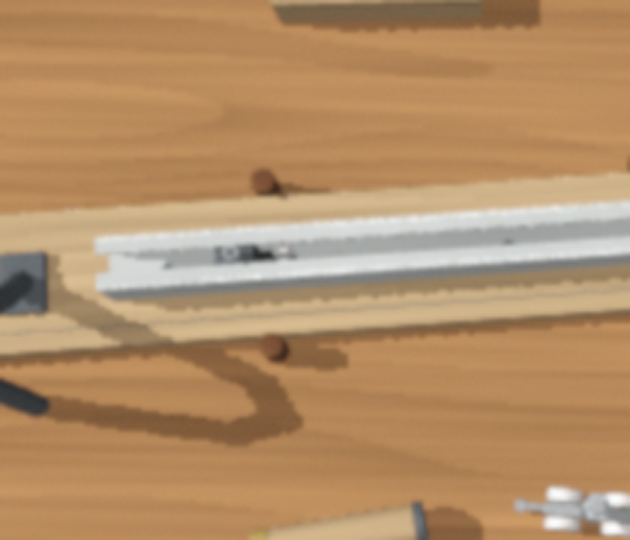

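View pics/trk2.png

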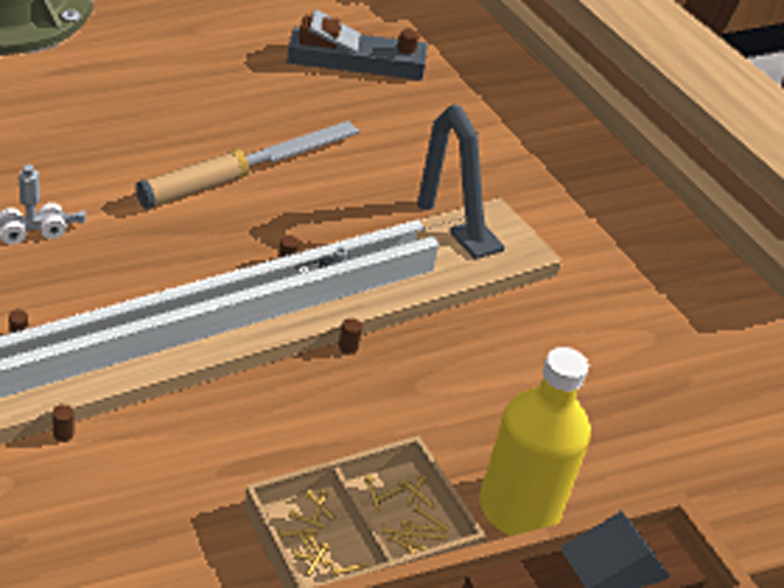

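The steel hanger is at top (317,229), standing upright, with its striker to the left. The red look-alikes are at top (449,151) and (373,297). I choose the steel one. The track's open end is at about (366,138) and the stop at about (205,143). Next I measure.

```bash
cat >> h.py <<'E'
def cloud(c):
    K=np.array(c['K']);v,u=np.mgrid[:400,:640]
    z=c['z_map'];d=np.stack([(u-K[0,2])/K[0,0],(v-K[1,2])/K[1,1],np.ones_like(z)],-1)*z[...,None]
    P=d@att(c['attitude']).T+np.array(c['origin']);P[z==0]=np.nan;return P
E
python3 - <<'E'
from h import *
c=read_camera('top');P=cloud(c)
# table plane check
print('table', np.nanmedian(P[180:200,100:300,2]), np.nanmedian(P[180:200,400:480,2]))
m=np.zeros((400,640),bool);m[110:180,140:380]=1
m&=(abs(P[...,2]-0.054)<0.005)
Q=P[m];print(len(Q),np.median(Q[:,2]))
q=Q[:,:2].astype(np.float32)
rect=cv2.minAreaRect(q);print('depth rect',rect,cv2.boxPoints(rect))
# color based: bright track rails
im=c['img'].astype(int);sat=im.max(2)-im.min(2)
mm=np.zeros_like(m);mm[110:180,140:380]=1;mm&=(sat<25)&(im.min(2)>170)
v,u=np.nonzero(mm)
pts=np.array([w(c,a,b,plane=0.054)[:2] for a,b in zip(u,v)],np.float32)
r=cv2.minAreaRect(pts);print('col rect',r,cv2.boxPoints(r))
# hanger
m=np.zeros((400,640),bool);m[215:250,285:345]=1
H=P[m];hi=H[H[:,2]>0.05];print('nut pts',len(hi),hi.mean(0),hi.max(0),hi.min(0))
lo=H[(H[:,2]>0.008)&(H[:,2]<0.03)];print('carr',lo.mean(0), cv2.minAreaRect(lo[:,:2].astype(np.float32)))
for n,(u,v) in dict(strk=(317-35+67/5.71,229-35+197/5.71),rear=(317-35+295/5.71,229-35+217/5.71)).items(): print(n,w(c,u,v,plane=0.015))
print('bolt top',w(c,317-35+210/5.71,229-35+190/5.71,plane=0.084))
for x in (215,285,300):print('px',w(c,120+x/3,60+250/3,plane=0.045))
E
```

```text
table 0.00047342319842369474 -3.6355583864278174e-05
2496 0.05415542747947455
depth rect ((0.6057284474372864, 0.058735594153404236), (0.037816569209098816, 0.4395730197429657), 5.4031877517700195) [[ 0.56620824  0.27576503]
 [ 0.6076001  -0.16185482]
 [ 0.64524865 -0.15829384]
 [ 0.6038568   0.27932602]]
col rect ((0.605862021446228, 0.05858525633811951), (0.037761151790618896, 0.43944552540779114), 5.520736217498779) [[ 0.56593037  0.2754724 ]
 [ 0.6082077  -0.16193473]
 [ 0.6457937  -0.15830189]
 [ 0.60351634  0.27910525]]
nut pts 72 [ 0.42445818 -0.06181527  0.07637827] [ 0.43260155 -0.05351238  0.08571356] [ 0.41689433 -0.07112539  0.05039161]
carr [ 0.42507618 -0.05815866  0.02049766] ((0.4257461428642273, -0.05211029201745987), (0.08800629526376724, 0.02701912261545658), 85.51785278320312)
strk [ 0.42865444 -0.01397358  0.015     ]
rear [ 0.42280369 -0.09744251  0.015     ]
bolt top [ 0.42734238 -0.06230304  0.084     ]
px [0.59817798 0.19947332 0.045     ]
px [0.59929742 0.15173451 0.045     ]
px [0.59953778 0.14148452 0.045     ]
```

```bash
cat >> h.py <<'E'
def rows(cur,tgt):
    """cur,tgt: (x,y,z,yaw) tool down; prints tool-frame shift and rotvec"""
    A=R.from_euler('xyz',[180,0,cur[3]],degrees=True);B=R.from_euler('xyz',[180,0,tgt[3]],degrees=True)
    s=A.inv().apply(np.array(tgt[:3])-np.array(cur[:3]));r=(A.inv()*B).as_rotvec(degrees=True)
    print('shift',s.round(4),'rot',r.round(2))
E
python3 - <<'E'
from h import *
rows((.214,-.614,.183,19.19),(.426,-.09,.23,86))
E
```

```text
shift [ 0.3725 -0.4252 -0.047 ] rot [  0.     0.   -66.81]
```

arm_command(
  targets=[
    [[0.03, -0.034, -0.02, 0, 0, -5, -1], [0.067, -0.077, -0.047, 0, 0, -12, -1], [0.1, -0.115, -0.047, 0, 0, -19, -1], [0.134, -0.153, -0.047, 0, 0, -26, -1], [0.168, -0.191, -0.047, 0, 0, -33, -1], [0.2, -0.23, -0.047, 0, 0, -39, -1], [0.235, -0.268, -0.047, 0, 0, -45, -1], [0.268, -0.306, -0.047, 0, 0, -50, -1], [0.3, -0.344, -0.047, 0, 0, -56, -1], [0.33, -0.377, -0.047, 0, 0, -60, -1]],
  ],
)

```text
time_s: 2.35
tool_pos: [0.3976, -0.1575, 0.2302]
tool_rot: [179.9, 0.1, 79.4]
force: [1.0, -0.1, 0.1]
grip_width: 0.0869
```

Run:
```python
from h import *
o=get_obs();print(o['time_s'],o['tool_pos'],o['tool_rot'],o['qpos'],o['force'])
rows((*o['tool_pos'],o['tool_rot'][2]),(.426,-.09,.23,86))
rows((.214,-.614,.183,19.19),(.426,-.09,.23,86))
```

```text
2.35 [ 0.3975999  -0.15747684  0.23021174] [1.79940918e+02 6.62855769e-02 7.93761396e+01] [ 50.92886223 -10.27605917 -28.60524507 107.15170623  -4.8966563
  81.84971911  12.77726567] [ 0.99220673 -0.06698493  0.11348733]
shift [0.0716 0.0155 0.0002] rot [ 0.    0.   -6.62]
shift [ 0.3725 -0.4252 -0.047 ] rot [  0.     0.   -66.81]
```

arm_command(
  targets=[
    [[0.03, 0.008, 0, 0, 0, -3, -1], [0.063, 0.013, 0, 0, 0, -6.8, -1], [0.063, 0.013, 0, 0, 0, -6.8, -1], [0.063, 0.013, 0, 0, 0, -6.8, -1]],
  ],
)

```text
time_s: 2.75
tool_pos: [0.4219, -0.0996, 0.23]
tool_rot: [180.0, 0.1, 86.1]
force: [0.1, -1.5, -0.6]
grip_width: 0.0873
```

Run:
```python
from h import *
o=get_obs();print(o['time_s'],o['tool_pos'],o['tool_rot'],o['qpos'],o['force'])
c=read_camera('wrist');save(c,'w1')
for t in ['hanger_nut','striker','carriage']:
        for r in search_frame(t,'wrist')[:4]:
            p=r['position'];print(t,np.round(p),round(r['conf'],2),w(c,*p).round(3))
```

```text
2.75 [ 0.42188974 -0.0996374   0.23002211] [1.79987555e+02 6.13486393e-02 8.60641193e+01] [ 47.35877699  -9.67234614 -32.96965719 106.37512349  -5.24218415
  81.77262595  11.57672307] [ 0.14747677 -1.49204779 -0.56999741]
hanger_nut [320. 141.] 0.87 [ 0.425 -0.054  0.075]
hanger_nut [249. 220.] 0.68 [ 0.313 -0.165  0.019]
striker [317. 140.] 0.86 [ 0.422 -0.053  0.069]
striker [250. 220.] 0.81 [ 0.314 -0.166  0.017]
carriage [247. 216.] 0.58 [ 0.31  -0.16   0.018]
carriage [320. 143.] 0.55 [ 0.426 -0.056  0.077]
```

View pics/w1.png

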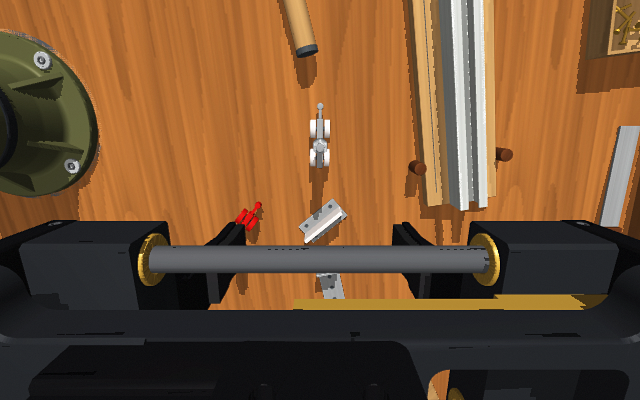

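Run:
```python
from h import *
c=read_camera('wrist');save(c,'w1c',(280,85,360,185),6)
P=cloud(c)
H=P[95:175,300:340].reshape(-1,3)
hi=H[H[:,2]>0.055];print('nut',len(hi),hi.min(0),hi.max(0),np.median(hi,0))
t=H[H[:,2]>0.079];print('top',len(t),t.mean(0))
lo=H[(H[:,2]>0.009)];lo=lo[lo[:,2]<.05];print('carr',lo.min(0),lo.max(0),cv2.minAreaRect(lo[:,:2].astype(np.float32)))
C=read_camera('top')
m=np.zeros((400,640),bool);m[215:250,285:345]=1
h2=cloud(C)[m];h2=h2[h2[:,2]>.078];print('top cam bolt',len(h2),h2.mean(0))
o=get_obs();print(o['time_s'],o['tool_pos'],o['tool_rot'][2],o['force'])
```

```text
nut 188 [ 0.41604577 -0.06974438  0.05508971] [ 0.43345943 -0.05126733  0.08445981] [ 0.42460654 -0.06029434  0.0744777 ]
top 56 [ 0.42467134 -0.06117032  0.08284051]
carr [ 0.40933889 -0.09391687  0.01226934] [ 0.43959122 -0.00743651  0.04815284] ((0.4251713752746582, -0.050800010561943054), (0.08684451133012772, 0.02675248496234417), 85.82451629638672)
top cam bolt 397 [ 0.39478267 -0.05676809  0.49806616]
3.05 [ 0.42149852 -0.10090139  0.22976008] 85.85852766687377 [-0.20029232 -0.18504038 -0.41882916]
```

View pics/w1c.png

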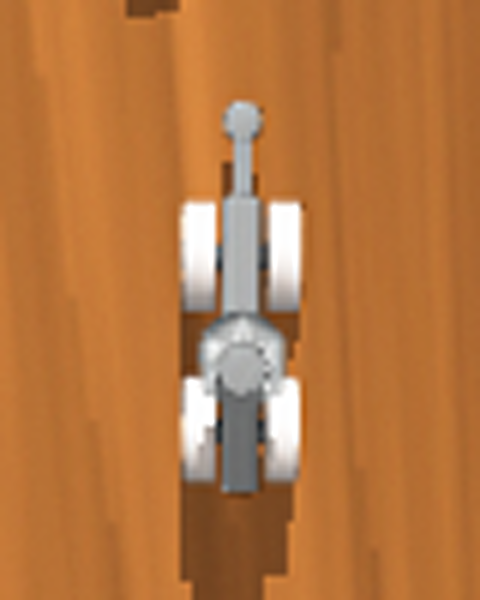

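arm_command(
  targets=[
    [[0.02, 0, 0.02, 0, 0, 0, -1], [0.04, 0, 0.05, 0, 0, 0, -1], [0.04, 0, 0.08, 0, 0, 0, -1], [0.04, 0, 0.105, 0, 0, 0, -1], [0.04, 0, 0.125, 0, 0, 0, -1], [0.04, 0, 0.145, 0, 0, 0, -1], [0.04, 0, 0.165, 0, 0, 0, -1], [0.04, 0, 0.18, 0, 0, 0, -1], [0.04, 0, 0.188, 0, 0, 0, -1], [0.04, 0, 0.188, 0, 0, 0, -1]],
  ],
)

```text
time_s: 4.05
tool_pos: [0.4237, -0.0602, 0.041]
tool_rot: [-179.9, -0.0, 85.9]
force: [-0.6, 0.4, 0.4]
grip_width: 0.0867
```

Run:
```python
from h import *
o=get_obs();print(o['time_s'],o['tool_pos'],o['tool_rot'],o['qpos'],o['force'])
c=read_camera('wrist');save(c,'w2')
```

```text
4.05 [ 0.42371092 -0.06017772  0.04098322] [-1.79884345e+02 -3.95189802e-02  8.59443392e+01] [ 4.44151004e+01  7.70531067e-02 -3.94000597e+01  1.21417583e+02
  1.32696792e-02  5.86391764e+01  9.52478217e-01] [-0.59304469  0.4320963   0.35838616]
```

View pics/w2.png

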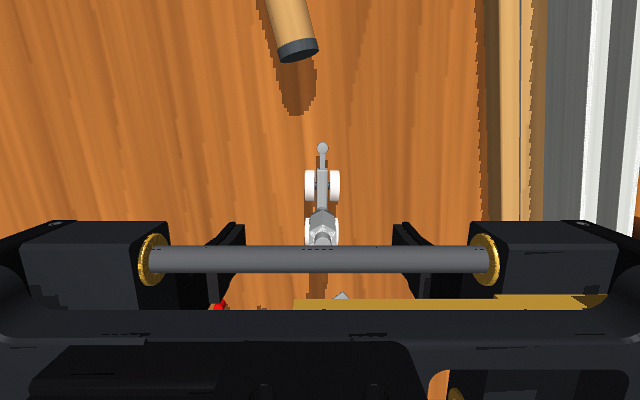

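arm_command(
  targets=[
    [[0, 0, 0, 0, 0, 0, 0.3], [0, 0, 0, 0, 0, 0, 0.6], [0, 0, 0, 0, 0, 0, 1], [0, 0, 0, 0, 0, 0, 1], [0, 0, 0, 0, 0, 0, 1], [0, 0, 0, 0, 0, 0, 1], [0, 0, 0, 0, 0, 0, 1]],
  ],
  newtons=25,
)

```text
time_s: 4.8
tool_pos: [0.4246, -0.0601, 0.0418]
tool_rot: [-180.0, 0.0, 86.0]
force: [0.1, 0.6, 0.6]
grip_width: 0.0392
```

arm_command(
  targets=[
    [[0, 0, 0, 0, 0, 0, 1], [0, 0, 0, 0, 0, 0, 1], [0, 0, 0, 0, 0, 0, 1], [0, 0, 0, 0, 0, 0, 1], [0, 0, 0, 0, 0, 0, 1], [0, 0, 0, 0, 0, 0, 1]],
  ],
)

```text
time_s: 5.4
tool_pos: [0.4247, -0.0601, 0.0419]
tool_rot: [180.0, 0.0, 86.0]
force: [0.4, -0.9, 0.8]
grip_width: 0.0067
```

Run:
```python
from h import *
o=get_obs();print(o['time_s'],o['tool_pos'],o['tool_rot'],o['force'],o['grip_width'])
c=read_camera('wrist');save(c,'w3')
```

```text
5.4 [ 0.4247186  -0.06007038  0.04185938] [1.79987386e+02 4.49359096e-03 8.59830704e+01] [ 0.37648935 -0.86675536  0.75289887] 0.0067006153188232205
```

View pics/w3.png

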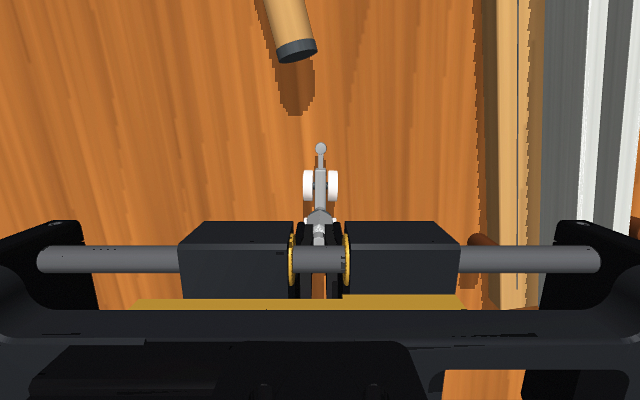

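arm_command(
  targets=[
    [[0, 0, 0, 0, 0, 0, 1], [0, 0, 0, 0, 0, 0, 1]],
  ],
)

```text
time_s: 5.65
tool_pos: [0.4247, -0.0601, 0.0419]
tool_rot: [180.0, 0.0, 86.0]
force: [-0.1, -1.0, 0.1]
grip_width: 0.007
```

Run:
```python
from h import *
o=get_obs();print(o['time_s'],o['grip_width'],o['force'])
c=read_camera('wrist');save(c,'w4',(260,130,380,300),4)
c=read_camera('scene');save(c,'s4',(250,150,370,240),6)
```

```text
5.65 0.0070280765002305135 [-0.05871293 -1.03861622  0.12246127]
```

View pics/w4.png

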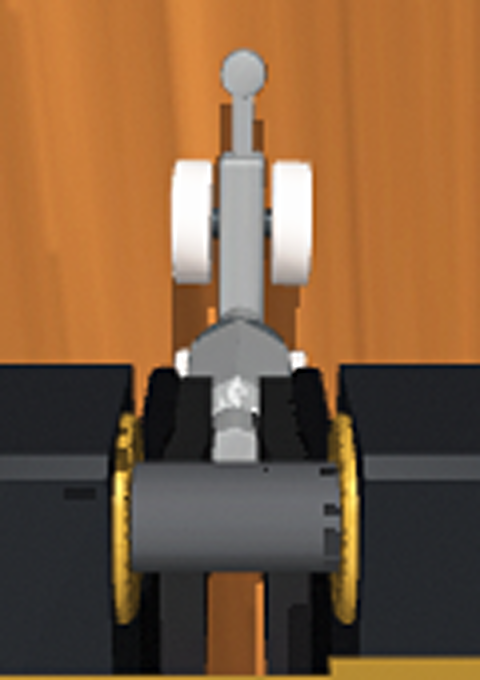

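View pics/s4.png

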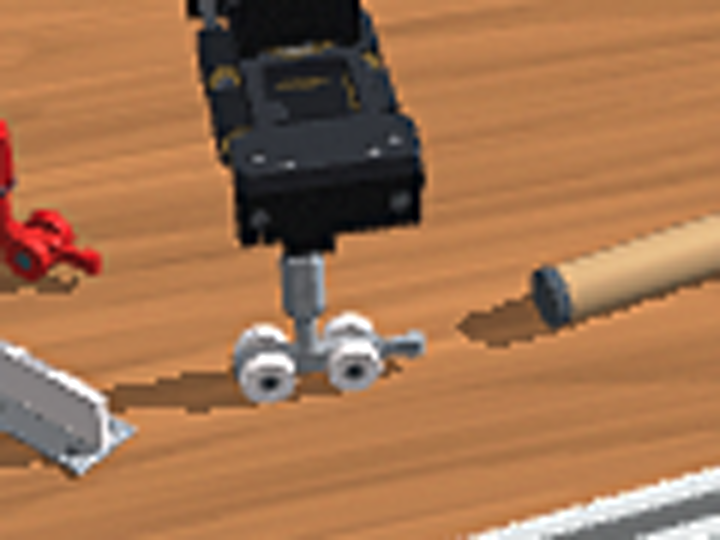

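Run:
```python
from h import *
c=read_camera('scene');P=cloud(c);o=get_obs();print(o['grip_width'],o['time_s'])
p=o['tool_pos'];print('tcp px',proj(c,p),'grasp',proj(c,p+[0,0,.019]),'body',proj(c,p+[0,0,.07]))
im=c['img'].astype(int)
for v in range(184,206,2):
    print(v,[(tuple(P[v,u].round(3)),im[v,u].sum()) for u in (297,301,304)])
```

```text
0.006891095820537718 5.8
tcp px [301.16571838 200.66454424] grasp [300.85197266 195.28444283] body [299.9778533  180.29507239]
184 [((np.float64(0.51), np.float64(-0.084), np.float64(0.169)), np.int64(45)), ((np.float64(0.511), np.float64(-0.075), np.float64(0.168)), np.int64(46)), ((np.float64(0.511), np.float64(-0.068), np.float64(0.167)), np.int64(51))]
186 [((np.float64(0.512), np.float64(-0.085), np.float64(0.165)), np.int64(45)), ((np.float64(0.51), np.float64(-0.075), np.float64(0.161)), np.int64(52)), ((np.float64(0.512), np.float64(-0.068), np.float64(0.161)), np.int64(43))]
188 [((np.float64(0.509), np.float64(-0.085), np.float64(0.157)), np.int64(50)), ((np.float64(0.512), np.float64(-0.076), np.float64(0.157)), np.int64(54)), ((np.float64(0.512), np.float64(-0.068), np.float64(0.155)), np.int64(42))]
190 [((np.float64(0.437), np.float64(-0.072), np.float64(0.091)), np.int64(51)), ((np.float64(0.441), np.float64(-0.062), np.float64(0.092)), np.int64(37)), ((np.float64(0.438), np.float64(-0.053), np.float64(0.088)), np.int64(16))]
192 [((np.float64(0.439), np.float64(-0.073
[... 905 characters left out ...]
np.float64(0.426), np.float64(-0.072), np.float64(0.048)), np.int64(239)), ((np.float64(0.435), np.float64(-0.062), np.float64(0.053)), np.int64(281)), ((np.float64(0.378), np.float64(-0.043), np.float64(0.002)), np.int64(419))]
202 [((np.float64(0.379), np.float64(-0.063), np.float64(0.001)), np.int64(333)), ((np.float64(0.433), np.float64(-0.062), np.float64(0.045)), np.int64(289)), ((np.float64(0.386), np.float64(-0.045), np.float64(0.002)), np.int64(383))]
204 [((np.float64(0.388), np.float64(-0.065), np.float64(0.001)), np.int64(384)), ((np.float64(0.432), np.float64(-0.062), np.float64(0.036)), np.int64(349)), ((np.float64(0.417), np.float64(-0.051), np.float64(0.021)), np.int64(539))]
```

The pads hold only the bolt end: in the scene crop the fingers stop above the nut. I open and measure where the fingertips really are.

arm_command(
  targets=[
    [[0, 0, 0, 0, 0, 0, -0.2], [0, 0, 0, 0, 0, 0, -0.2], [0, 0, 0, 0, 0, 0, -0.2], [0, 0, 0, 0, 0, 0, -0.2], [0, 0, 0, 0, 0, 0, -0.2], [0, 0, 0, 0, 0, 0, -0.2]],
  ],
)

```text
time_s: 6.4
tool_pos: [0.4245, -0.0601, 0.0418]
tool_rot: [-180.0, 0.0, 86.0]
force: [-0.8, 0.5, -0.8]
grip_width: 0.0466
```

Run:
```python
from h import *
c=read_camera('scene');P=cloud(c);o=get_obs();print(o['grip_width'],o['time_s'],o['tool_pos'])
save(c,'s5',(250,150,370,240),6)
m=np.zeros((400,640),bool);m[160:215,270:335]=1
im=c['img'].astype(int)
q=P[m&(im.sum(2)<110)];q=q[(q[:,2]>.03)&(abs(q[:,1]+.06)<.03)]
for z0 in np.arange(.03,.2,.01):
    s=q[(q[:,2]>=z0)&(q[:,2]<z0+.01)]
    if len(s): print(round(z0,2),len(s),s[:,0].min().round(3),s[:,0].max().round(3))
c=read_camera('wrist');print(c['origin'],c['attitude']);save(c,'w5')
```

```text
0.048822749962992525 6.45 [ 0.42454762 -0.06005511  0.0418084 ]
0.08 18 0.454 0.459
0.09 25 0.454 0.46
0.1 19 0.455 0.462
0.13 14 0.393 0.399
0.14 10 0.395 0.401
0.15 59 0.509 0.517
0.16 69 0.505 0.519
0.17 66 0.452 0.522
0.18 98 0.436 0.523
0.19 42 0.446 0.526
[0.42802768 0.00937345 0.24276722] [ 1.65507394e+02  7.89438012e-03 -4.05659943e+00]
```

View pics/s5.png

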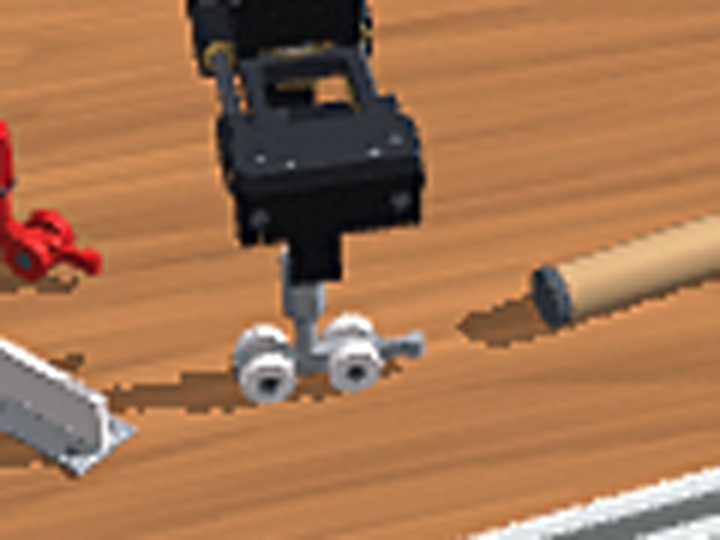

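View pics/w5.png

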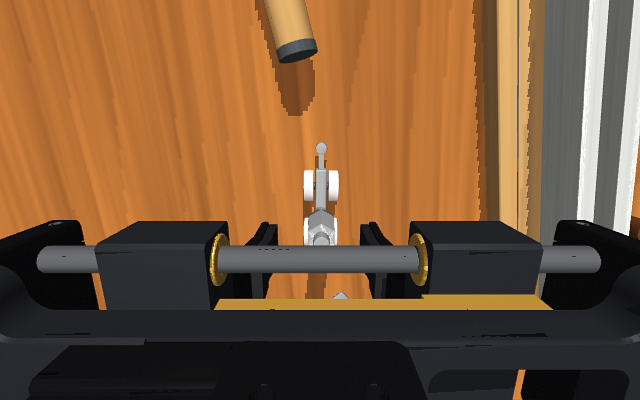

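Run:
```python
from h import *
c=read_camera('scene');P=cloud(c);im=c['img'].astype(int)
m=np.zeros((400,640),bool);m[185:200,290:312]=1
q=P[m&(im.sum(2)<130)];q=q[(q[:,2]>.03)&(q[:,2]<.12)&(q[:,0]>.44)]
print(len(q),q.min(0),q.max(0)); print(np.sort(q[:,2])[:12])
c=read_camera('top');P=cloud(c);save(c,'t5',(260,180,380,270),6)
```

```text
67 [ 0.45439942 -0.07386797  0.08063751] [ 0.46208657 -0.0521398   0.11039992]
[0.08063751 0.08367562 0.08380679 0.0838191  0.0842211  0.08428456
 0.08432765 0.08482726 0.08538297 0.08565315 0.08730033 0.08773524]
```

View pics/t5.png

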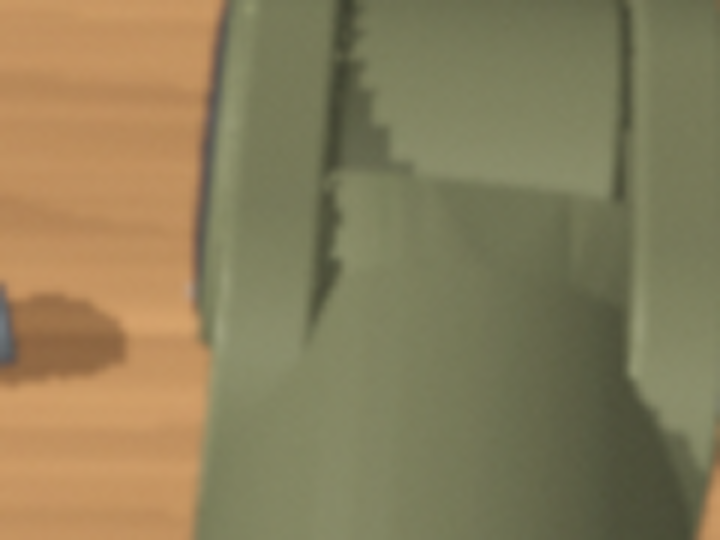

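Fingertips are at z≈0.081 by the scene depth while tool_pos says 0.042, so they sit about 38 mm higher than the reading. The body's lower edge is at about 0.155, which agrees. I lower by 36 mm, gently.

arm_command(
  targets=[
    [[0, 0, 0.006, 0, 0, 0, -0.2], [0, 0, 0.012, 0, 0, 0, -0.2], [0, 0, 0.018, 0, 0, 0, -0.2], [0, 0, 0.024, 0, 0, 0, -0.2], [0, 0, 0.03, 0, 0, 0, -0.2], [0, 0, 0.036, 0, 0, 0, -0.2], [0, 0, 0.036, 0, 0, 0, -0.2]],
  ],
)

```text
time_s: 7.3
tool_pos: [0.4238, -0.0598, 0.0049]
tool_rot: [-179.9, -0.0, 86.0]
force: [-0.9, 0.2, 0.5]
grip_width: 0.0522
```

Run:
```python
from h import *
o=get_obs();print(o['grip_width'],o['time_s'],o['tool_pos'],o['tool_rot'],o['force'])
c=read_camera('scene');P=cloud(c);im=c['img'].astype(int)
save(c,'s6',(250,150,370,240),6)
m=np.zeros((400,640),bool);m[185:210,290:312]=1
q=P[m&(im.sum(2)<130)];q=q[(q[:,2]>.02)&(q[:,2]<.12)&(q[:,0]>.44)]
print(len(q),q.min(0),q.max(0)); print(np.sort(q[:,2])[:6])
```

```text
0.05222200633175104 7.3 [ 0.42379553 -0.0598168   0.00486794] [-1.79899814e+02 -3.21119035e-02  8.59921566e+01] [-0.90190195  0.24107164  0.49644584]
84 [ 0.45349108 -0.10187533  0.04642274] [ 0.5123495  -0.05182879  0.11963486]
[0.04642274 0.04709396 0.04725976 0.04839139 0.04866579 0.04952279]
```

View pics/s6.png

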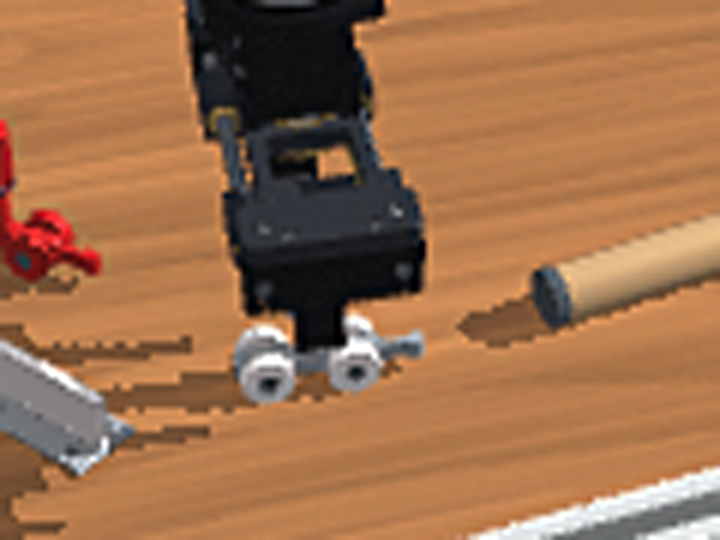

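Tips are now at about 0.045, level with the nut. I close.

arm_command(
  targets=[
    [[0, 0, 0, 0, 0, 0, 0.4], [0, 0, 0, 0, 0, 0, 0.6], [0, 0, 0, 0, 0, 0, 0.8], [0, 0, 0, 0, 0, 0, 1], [0, 0, 0, 0, 0, 0, 1], [0, 0, 0, 0, 0, 0, 1], [0, 0, 0, 0, 0, 0, 1], [0, 0, 0, 0, 0, 0, 1]],
  ],
  newtons=30,
)

```text
time_s: 8.15
tool_pos: [0.4248, -0.0601, 0.0059]
tool_rot: [180.0, 0.0, 86.0]
force: [0.0, -0.1, -0.2]
grip_width: 0.0168
```

Run:
```python
from h import *
o=get_obs();print(o['grip_width'],o['time_s'],o['tool_pos'],o['tool_rot'],o['force'])
c=read_camera('wrist');save(c,'w7',(260,130,380,300),4)
```

```text
0.016848428814227573 8.15 [ 0.42480702 -0.06007976  0.00590649] [1.79978623e+02 7.13457552e-03 8.59859775e+01] [ 0.04196896 -0.07270893 -0.22562881]
```

View pics/w7.png

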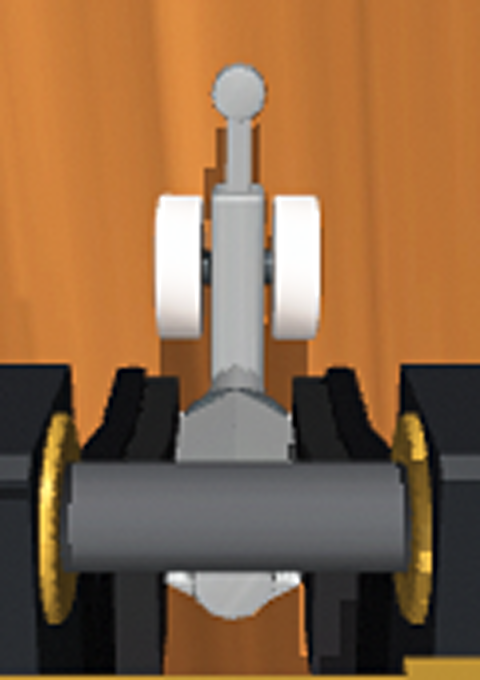

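Run:
```python
from h import *
rows((.4248,-.0601,.0059,86),(.6385,-.2796,.11,95.5))
```

```text
shift [-0.2041  0.2285 -0.1041] rot [ 0.   0.  -9.5]
```

arm_command(
  targets=[
    [[0, 0, -0.01, 0, 0, 0, 1], [0, 0, -0.04, 0, 0, 0, 1], [0, 0, -0.08, 0, 0, 0, 1], [-0.015, 0.015, -0.104, 0, 0, -1, 1], [-0.04, 0.045, -0.104, 0, 0, -2, 1], [-0.07, 0.078, -0.104, 0, 0, -3.5, 1], [-0.1, 0.112, -0.104, 0, 0, -5, 1], [-0.13, 0.146, -0.104, 0, 0, -6.5, 1], [-0.16, 0.179, -0.104, 0, 0, -8, 1], [-0.19, 0.212, -0.104, 0, 0, -9, 1]],
  ],
)

```text
time_s: 9.2
tool_pos: [0.6231, -0.2659, 0.1095]
tool_rot: [-179.9, -0.0, 95.0]
force: [0.8, 0.4, -1.4]
grip_width: 0.0167
```

Run:
```python
from h import *
o=get_obs();print(o['grip_width'],o['time_s'],o['tool_pos'],o['tool_rot'],o['force'])
rows((*o['tool_pos'],o['tool_rot'][2]),(.6385,-.2796,.060,95.5))
```

```text
0.01666392809864623 9.2 [ 0.62306037 -0.26589793  0.1094698 ] [-1.79908750e+02 -4.27613215e-02  9.50084136e+01] [ 0.81453569  0.44717614 -1.42224781]
shift [-0.015   0.0142  0.0495] rot [-0.    0.   -0.49]
```

arm_command(
  targets=[
    [[-0.012, 0.012, 0.01, 0, 0, -0.5, 1], [-0.015, 0.015, 0.025, 0, 0, -0.5, 1], [-0.015, 0.015, 0.04, 0, 0, -0.5, 1], [-0.015, 0.015, 0.05, 0, 0, -0.5, 1], [-0.015, 0.015, 0.05, 0, 0, -0.5, 1], [-0.015, 0.015, 0.05, 0, 0, -0.5, 1]],
  ],
)

```text
time_s: 9.8
tool_pos: [0.6385, -0.2773, 0.0601]
tool_rot: [-180.0, 0.0, 95.5]
force: [0.1, -0.1, -2.7]
grip_width: 0.0168
```

Run:
```python
from h import *
o=get_obs();print(o['grip_width'],o['time_s'],o['tool_pos'],o['tool_rot'],o['force'])
c=read_camera('wrist');save(c,'w8');np.savez('w8.npz',**{k:c[k] for k in c})
```

```text
0.01677691869910132 9.8 [ 0.63854499 -0.2772697   0.06010304] [-1.79974157e+02  3.27769678e-03  9.55366430e+01] [ 0.09115831 -0.14273813 -2.71334517]
```

View pics/w8.png

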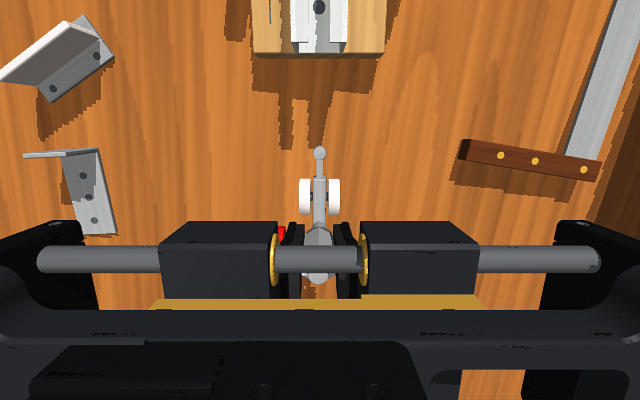

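```bash
cat >> h.py <<'E'
def align(c,o,pr=True):
    """track and hanger in tool-aligned frame: X along tool x, Y = left of it; relative to tool_pos"""
    P=cloud(c);yaw=np.radians(o['tool_rot'][2]);ex=np.array([np.cos(yaw),np.sin(yaw)]);ey=np.array([-ex[1],ex[0]])
    d=P[...,:2]-np.array(o['tool_pos'])[:2];X=d@ex;Y=d@ey;Z=P[...,2]
    rails=(abs(Z-.054)<.004)&(abs(Y)<.04)&(X>.05)
    out=[]
    for v in range(0,400,2):
        r=np.nonzero(rails[v])[0]
        if len(r)<12: continue
        y=Y[v,r];out.append((np.median(X[v,r]),y.max(),y.min(),Z[v,r].mean()))
    out=np.array(out)
    if pr and len(out):
        print('rail rows',len(out),'Xmin(mouth)',X[rails].min(),'Z',np.median(Z[rails]))
        w_=out[:,1]-out[:,2];g=abs(w_-np.median(w_))<.003
        mid=(out[g,1]+out[g,2])/2;k=np.polyfit(out[g,0],mid,1)
        print('width',np.median(w_),'centre Y at X=50mm',np.polyval(k,.05),'X=0',np.polyval(k,0),'slope deg',np.degrees(np.arctan(k[0])),'res',np.std(mid-np.polyval(k,out[g,0])))
    return X,Y,Z,out
E
python3 - <<'E'
from h import *
c=read_camera('wrist');o=get_obs()
X,Y,Z,out=align(c,o)
print(out[::6].round(4))
z0=o['tool_pos'][2]-.0059
print('wheel z est',z0)
wh=c['img'].astype(int);white=(wh.min(2)>190)&(abs(Y)<.025)&(X<.04)&(X>0.0)&(abs(Z-z0-.02)<.012)
print('front wheels Y',Y[white].min(),Y[white].max(),(Y[white].min()+Y[white].max())/2,'X',X[white].min(),X[white].max(),'zmax',Z[white].max())
s=(abs(Y)<.012)&(X>.042)&(X<.058)&(abs(Z-z0-.015)<.008)
print('head',X[s].min(),X[s].max(),Y[s].min(),Y[s].max(),Z[s].max(), 'head Ymean',Y[s&(X>.046)].mean())
n=(abs(Y)<.012)&(abs(X)<.012)&(Z>z0+.06)&(Z<z0+.09)
print('nut',n.sum(),X[n].mean(),Y[n].mean(),Z[n].max())
save(c,'w8c',(220,0,420,200),3)
E
```

```text
rail rows 22 Xmin(mouth) 0.11961292479121606 Z 0.05309881666227689
width 0.03530466141106397 centre Y at X=50mm 0.003220282798931569 X=0 0.004050939387512174 slope deg -0.9517747793942246 res 0.00011240364400514977
[[ 0.1433  0.0192 -0.0159  0.053 ]
 [ 0.1365  0.0194 -0.016   0.0533]
 [ 0.1298  0.0196 -0.0155  0.0532]
 [ 0.1229  0.0198 -0.0157  0.0529]]
wheel z est 0.05523447136829181
front wheels Y -0.012111198436010315 0.014375422964174076 0.0011321122640818807 X 0.012659581325477315 0.03312890882480412 zmax 0.08024497512802914
head 0.04252963695743464 0.05397955117485992 -0.003438311463985082 0.005021328599589437 0.07301830907523613 head Ymean 0.0009962049522795288
nut 588 0.003037542440592642 0.000393756145032137 0.14503444367529844
```

View pics/w8c.png

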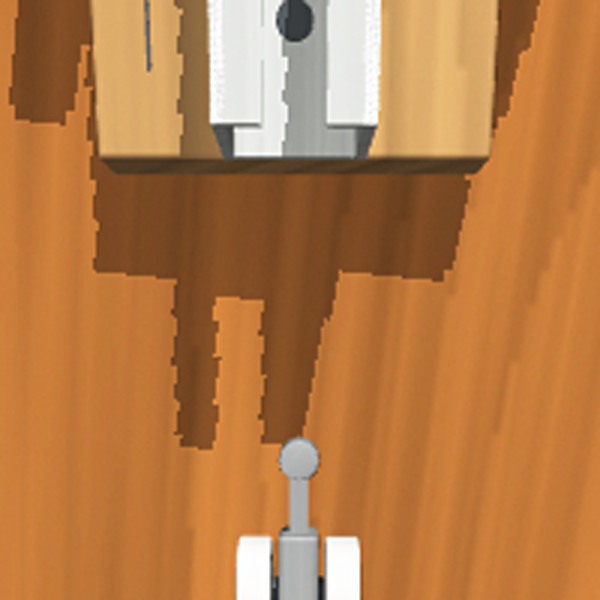

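arm_command(
  targets=[
    [[0.01, -0.0008, 0.01, 0, 0, 0, 1], [0.02, -0.0008, 0.02, 0, 0, 0, 1], [0.03, -0.0008, 0.03, 0, 0, 0, 1], [0.04, -0.0008, 0.03, 0, 0, 0, 1], [0.05, -0.0008, 0.03, 0, 0, 0, 1], [0.05, -0.0008, 0.03, 0, 0, 0, 1], [0.05, -0.0008, 0.03, 0, 0, 0, 1]],
  ],
)

```text
time_s: 10.6
tool_pos: [0.6341, -0.2283, 0.0305]
tool_rot: [179.9, 0.1, 95.5]
force: [-0.7, -0.4, -2.0]
grip_width: 0.017
```

```bash
cat > m.py <<'E'
from h import *
import sys
c=read_camera('wrist');o=get_obs();print(o['time_s'],o['tool_pos'],o['tool_rot'],o['force'])
X,Y,Z,out=align(c,o)
print(out[::8].round(4))
z0=o['tool_pos'][2]-.0059
print('wheel z est',z0)
wh=c['img'].astype(int);white=(wh.min(2)>190)&(abs(Y)<.025)&(X<.04)&(X>0.0)&(abs(Z-z0-.02)<.012)
if white.any():
    print('front wheels Y',Y[white].min(),Y[white].max(),(Y[white].min()+Y[white].max())/2,'zmax',Z[white].max())
s=(abs(Y)<.012)&(X>.042)&(X<.058)&(abs(Z-z0-.015)<.008)
if s.any(): print('head',X[s].min(),X[s].max(),Y[s].min(),Y[s].max(),Z[s].max(), 'head Ymean',Y[s&(X>.046)].mean())
n=(abs(Y)<.012)&(abs(X)<.012)&(Z>z0+.06)&(Z<z0+.09)
print('nut',n.sum(),X[n].mean(),Y[n].mean(),Z[n].max())
save(c,sys.argv[1],(220,0,420,200),3)
E
python3 m.py w9
```

```text
10.65 [ 0.63387946 -0.22908499  0.03046726] [1.79951531e+02 7.30890174e-02 9.54708227e+01] [-0.19071174  0.2448193  -2.36967229]
rail rows 61 Xmin(mouth) 0.07089423030062124 Z 0.05312530851635436
width 0.035420409326356914 centre Y at X=50mm 0.0011087430710108824 X=0 0.001103727801369491 slope deg 0.005747075652162334 res 0.00014492961862842675
[[ 0.1331  0.019  -0.0164  0.053 ]
 [ 0.1255  0.0185 -0.0166  0.0532]
 [ 0.1177  0.0188 -0.0169  0.053 ]
 [ 0.1097  0.0191 -0.0165  0.0531]
 [ 0.1014  0.0187 -0.0168  0.0532]
 [ 0.093   0.019  -0.0165  0.0533]
 [ 0.0843  0.0185 -0.0166  0.0531]
 [ 0.0754  0.0188 -0.0168  0.0533]]
wheel z est 0.024567256587078142
front wheels Y -0.012616803360582289 0.013889468613350161 0.0006363326263839359 zmax 0.05099579795148226
head 0.0422031777466777 0.05446156305897545 -0.003905698650178917 0.004545451587090164 0.0429550603244262 head Ymean 0.0005411506440133868
nut 538 0.0027388040665728623 0.0004249172969271481 0.11453942983306938
```

View pics/w9.png

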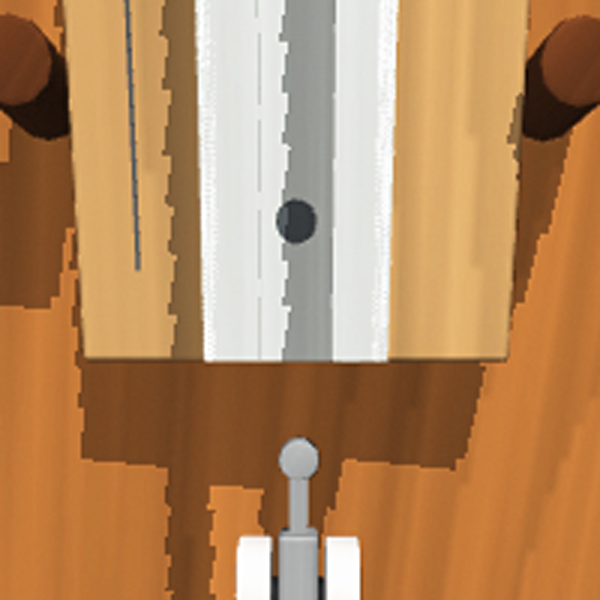

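Run:
```python
from h import *
c=read_camera('wrist');o=get_obs();X,Y,Z,out=align(c,o)
s=(abs(Y-.0005)<.003)&(X>.0475)&(X<.0525)&(Z>.035)&(Z<.05);print('head top',s.sum(),np.median(Z[s]),Z[s].std())
b=(abs(Y-.0005)<.003)&(X>.015)&(X<.033)&(Z>.03)&(Z<.06)
print('bar top slope',b.sum(),np.polyfit(X[b],Z[b],1),np.median(Z[b]))
for a in np.arange(.015,.036,.003):
    q=b&(abs(X-a)<.0015);print(round(a,3),q.sum(),np.median(Z[q]) if q.any() else None)
r=(abs(Z-.054)<.004)&(X>.072)&(X<.1)&(abs(Y-.001)<.017);print('rail',np.median(Z[r]))
f=(abs(Z-.023)<.004)&(X>.075)&(X<.1)&(abs(Y-.001)<.005);print('floor',f.sum(),np.median(Z[f]))
t=(abs(Z)<.006)&(X>.055)&(abs(Y)>.07)&(abs(Y)<.12);print('table',np.median(Z[t]))
bd=(abs(Z-.02)<.004)&(X>.075)&(abs(Y)>.028)&(abs(Y)<.045);print('board',np.median(Z[bd]))
d=np.load('w8.npz')
```

```text
rail rows 60 Xmin(mouth) 0.07160162660034321 Z 0.053107648391299556
width 0.03540545451509403 centre Y at X=50mm 0.0010530461578228875 X=0 0.001116610029938489 slope deg -0.07283879279529965 res 9.922526333367676e-05
head top 72 0.040982789520253 0.0006030334043967398
bar top slope 236 [0.00745176 0.04336922] 0.04353798603836159
0.015 18 0.043418516505333404
0.018 38 0.04342026505343129
0.021 38 0.04343522554085981
0.024 42 0.04367018992324764
0.027 38 0.04345863235216407
0.03 43 0.04370790663799495
0.033 19 0.043476960729980946
rail 0.05312815535502147
floor 554 0.022188755683738
table -0.0008715355054724622
board 0.019110702104345484
```

arm_command(
  targets=[
    [[0.004, -0.0005, 0, 0, 0, 0, 1], [0.008, -0.0005, 0, 0, 0, 0, 1], [0.012, -0.0005, 0, 0, 0, 0, 1], [0.016, -0.0005, 0, 0, 0, 0, 1], [0.02, -0.0005, 0, 0, 0, 0, 1], [0.024, -0.0005, 0, 0, 0, 0, 1], [0.028, -0.0005, 0, 0, 0, 0, 1], [0.032, -0.0005, 0, 0, 0, 0, 1], [0.034, -0.0005, 0, 0, 0, 0, 1], [0.034, -0.0005, 0, 0, 0, 0, 1]],
  ],
)

```text
time_s: 11.7
tool_pos: [0.6297, -0.194, 0.0299]
tool_rot: [-180.0, -0.0, 95.5]
force: [0.1, 0.5, -2.5]
grip_width: 0.0164
```

```bash
python3 m.py w10
```

```text
11.75 [ 0.62972605 -0.19450712  0.0298934 ] [1.79999459e+02 1.32842667e-02 9.54974389e+01] [-0.09268749 -0.07178186 -2.99050823]
rail rows 78 Xmin(mouth) 0.050010456375593426 Z 0.05311008352225752
width 0.03546789618363639 centre Y at X=50mm 0.0003066315965740132 X=0 0.0003888223878722171 slope deg -0.09418362429246722 res 0.00013480511840402538
[[ 0.1326  0.0179 -0.0172  0.0531]
 [ 0.1251  0.0181 -0.0175  0.0531]
 [ 0.1172  0.0176 -0.0177  0.0532]
 [ 0.1092  0.0178 -0.0174  0.0531]
 [ 0.101   0.0182 -0.0177  0.0531]
 [ 0.0926  0.0179 -0.0174  0.0533]
 [ 0.084   0.0181 -0.0176  0.0531]
 [ 0.0751  0.0177 -0.0173  0.0532]
 [ 0.066   0.018  -0.0175  0.053 ]
 [ 0.0567  0.0182 -0.0171  0.053 ]]
wheel z est 0.023993396278684787
front wheels Y -0.017076343528084095 0.018103593632710916 0.0005136250523134107 zmax 0.05457798996779714
head 0.042007565470702814 0.0542182300804323 -0.003762643900496292 0.004677087436756328 0.04194384078424718 head Ymean 0.0006326203748919556
nut 592 0.003225162105253944 0.00038827965669656285 0.11393898431552006
```

View pics/w10.png

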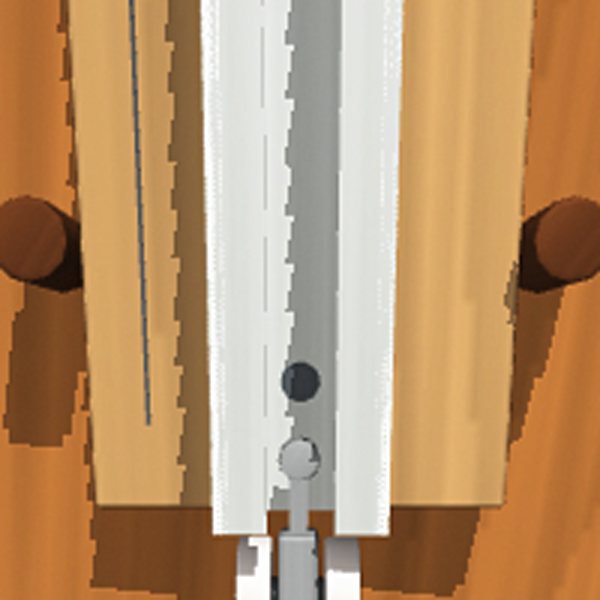

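arm_command(
  targets=[
    [[0.003, 0.0002, 0, 0, 0, 0, 1], [0.006, 0.0002, 0, 0, 0, 0, 1], [0.009, 0.0002, 0, 0, 0, 0, 1], [0.012, 0.0002, 0, 0, 0, 0, 1], [0.015, 0.0002, 0, 0, 0, 0, 1], [0.018, 0.0002, 0, 0, 0, 0, 1]],
  ],
)

```text
time_s: 12.35
tool_pos: [0.6281, -0.1763, 0.0298]
tool_rot: [-180.0, 0.0, 95.5]
force: [-0.5, -0.1, -1.7]
grip_width: 0.0166
```

```bash
python3 m.py w11
```

```text
12.4 [ 0.62814238 -0.17548806  0.0298697 ] [-1.79996685e+02 -2.54425354e-02  9.55306253e+01] [ 0.13042307  0.98155417 -2.33221593]
rail rows 77 Xmin(mouth) 0.050010175868162386 Z 0.05307992423736588
width 0.0354208491395164 centre Y at X=50mm 0.0005050513165294303 X=0 0.0006357379392688194 slope deg -0.14975549741324326 res 0.00014529747620634743
[[ 0.1314  0.0179 -0.0174  0.053 ]
 [ 0.1237  0.0182 -0.0176  0.0529]
 [ 0.1159  0.0183 -0.0173  0.053 ]
 [ 0.1079  0.0179 -0.0174  0.0533]
 [ 0.0997  0.0182 -0.0171  0.0531]
 [ 0.0913  0.0179 -0.0174  0.0531]
 [ 0.0827  0.0183 -0.0169  0.0531]
 [ 0.0738  0.0183 -0.0174  0.0529]
 [ 0.0647  0.0179 -0.0175  0.0531]
 [ 0.0554  0.0183 -0.0171  0.053 ]]
wheel z est 0.02396969513876392
front wheels Y -0.017389666680450343 0.018475147655996105 0.000542740487772881 zmax 0.05535513328504493
head 0.0420392019745508 0.052981989298407695 -0.0036909087863388145 0.004752435487592576 0.042404151639385435 head Ymean 0.0007429629117345663
nut 609 0.002163735555442973 0.000337763014476706 0.11396551404214106
```

View pics/w11.png

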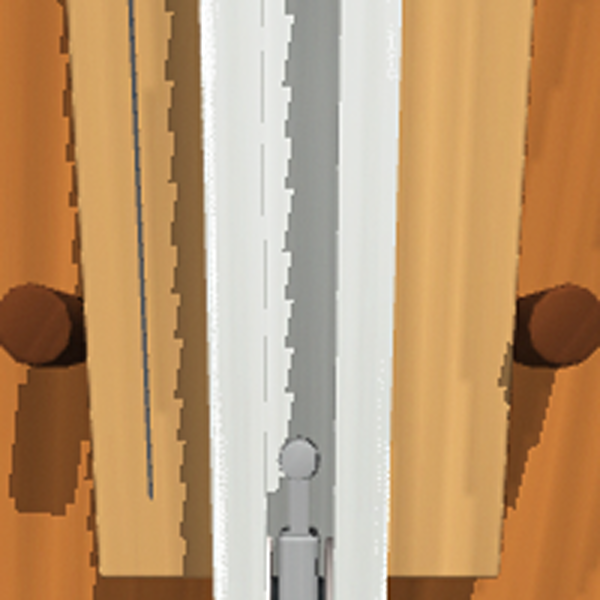

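arm_command(
  targets=[
    [[0.004, 0, 0, 0, 0, 0, 1], [0.008, 0, 0, 0, 0, 0, 1], [0.012, 0, 0, 0, 0, 0, 1], [0.016, 0, 0, 0, 0, 0, 1], [0.02, 0, 0, 0, 0, 0, 1], [0.024, 0, 0, 0, 0, 0, 1], [0.028, 0, 0, 0, 0, 0, 1], [0.032, 0, 0, 0, 0, 0, 1], [0.036, 0, 0, 0, 0, 0, 1], [0.04, 0, 0, 0, 0, 0, 1]],
  ],
)

```text
time_s: 13.4
tool_pos: [0.6243, -0.1365, 0.0299]
tool_rot: [180.0, 0.0, 95.5]
force: [0.2, 0.5, -2.3]
grip_width: 0.017
```

```bash
python3 m.py w12|grep -v '^ \[\|^\[\['
```

```text
13.45 [ 0.62432367 -0.13535621  0.02988512] [ 1.79999715e+02 -3.58234991e-02  9.55423267e+01] [-0.01051808  0.76615072 -3.49567615]
rail rows 77 Xmin(mouth) 0.0500732324176677 Z 0.05311200764389212
width 0.03541654911567688 centre Y at X=50mm 0.000501299581557409 X=0 0.0006532577893596351 slope deg -0.17413074326948433 res 0.00013119627119705484
wheel z est 0.023985121214537334
front wheels Y -0.017389754774155195 0.01832273216090912 0.00046648869337696276 zmax 0.05553105774565581
head 0.042406382476450476 0.05259883995064206 -0.0036549876240060627 0.0047943043180301145 0.042119472895458115 head Ymean 0.0007313668510276017
nut 604 0.0017833508691191867 0.00029107203781966994 0.11396899492602053
```

arm_command(
  targets=[
    [[0.006, 0, 0, 0, 0, 0, 1], [0.014, 0, 0, 0, 0, 0, 1], [0.022, 0, 0, 0, 0, 0, 1], [0.03, 0, 0, 0, 0, 0, 1], [0.038, 0, 0, 0, 0, 0, 1], [0.046, 0, 0, 0, 0, 0, 1], [0.054, 0, 0, 0, 0, 0, 1], [0.062, 0, 0, 0, 0, 0, 1], [0.07, 0, 0, 0, 0, 0, 1], [0.078, 0, 0, 0, 0, 0, 1]],
  ],
)

```text
time_s: 14.45
tool_pos: [0.6169, -0.0585, 0.0299]
tool_rot: [180.0, 0.0, 95.5]
force: [-0.3, 1.0, -3.0]
grip_width: 0.0164
```

```bash
python3 m.py w13|grep -v '^ \[\|^\[\['
```

```text
14.5 [ 0.61672473 -0.05630605  0.02991814] [ 1.79993284e+02 -7.44215264e-02  9.55990116e+01] [-0.13790099  1.23073354 -2.86618489]
rail rows 76 Xmin(mouth) 0.05023100931845491 Z 0.053111293796983455
width 0.0354196783393302 centre Y at X=50mm 0.000342848501643596 X=0 0.0004926185720096146 slope deg -0.17162334529543868 res 0.00010848517077724864
wheel z est 0.024018136273218988
front wheels Y -0.017573297457802277 0.018474693838188044 0.0004506981901928834 zmax 0.05526561085193876
head 0.04204752350065193 0.05158588577723583 -0.003725583033000209 0.004735937424019121 0.0422283375814278 head Ymean 0.0006319964165594873
nut 616 0.0007286905108992401 0.0003152358030076733 0.11400329943069215
```

View pics/w13.png

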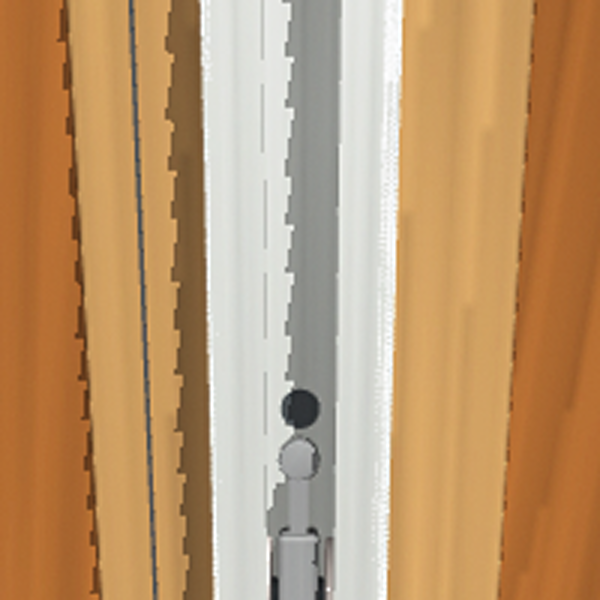

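arm_command(
  targets=[
    [[0.006, 0, 0, 0, 0, 0, 1], [0.014, 0, 0, 0, 0, 0, 1], [0.022, 0, 0, 0, 0, 0, 1], [0.03, 0, 0, 0, 0, 0, 1], [0.038, 0, 0, 0, 0, 0, 1], [0.046, 0, 0, 0, 0, 0, 1], [0.054, 0, 0, 0, 0, 0, 1], [0.062, 0, 0, 0, 0, 0, 1], [0.069, 0, 0, 0, 0, 0, 1], [0.074, 0, 0, 0, 0, 0, 1]],
  ],
)

```text
time_s: 15.5
tool_pos: [0.6097, 0.0154, 0.0299]
tool_rot: [180.0, -0.0, 95.5]
force: [-0.3, -0.3, -2.0]
grip_width: 0.0165
```

```bash
python3 m.py w14|grep -v '^ \[\|^\[\['
```

```text
15.55 [0.60963982 0.01642356 0.02989013] [ 1.79995202e+02 -4.28270688e-02  9.55719555e+01] [-0.84249414  1.07889277 -2.51344326]
rail rows 77 Xmin(mouth) 0.05028459105790938 Z 0.05309367562404724
width 0.0354862504008171 centre Y at X=50mm 0.00023647109702106518 X=0 0.0003871192423960016 slope deg -0.17262953605656817 res 0.00012259531962171953
wheel z est 0.02399012653240919
front wheels Y -0.017570608519243056 0.0182383216262935 0.0003338565535252226 zmax 0.05582551230433727
head 0.04206403415685284 0.05273264726086816 -0.0037521608852537267 0.004663958281028333 0.0420463012329588 head Ymean 0.0006007852660551011
nut 616 0.0020080012865480827 0.00016238165746646966 0.11395065807661464
```

View pics/w14.png

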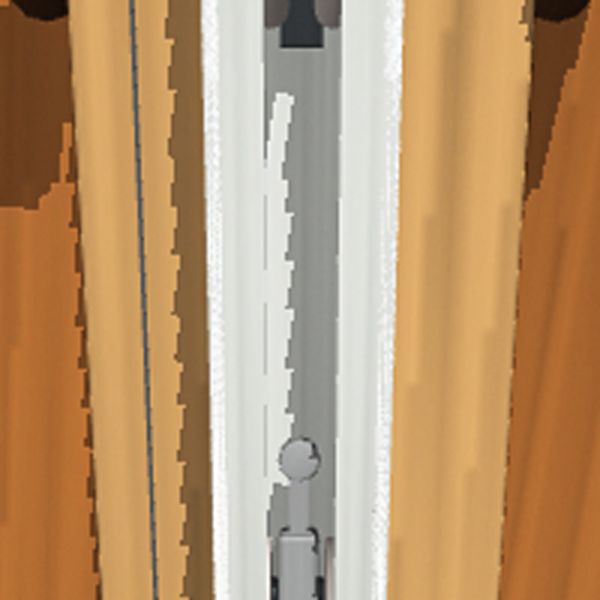

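Run:
```python
from h import *
c=read_camera('wrist');o=get_obs();X,Y,Z,out=align(c,o,False)
for v in range(0,22,2):
    print(v,[(round(float(X[v,u]),4),round(float(Z[v,u]),4)) for u in (311,313,320,327,329)])
```

```text
0 [(0.1367, 0.0421), (0.1368, 0.0419), (0.1435, 0.023), (0.1373, 0.0406), (0.1361, 0.0438)]
2 [(0.1369, 0.0389), (0.1372, 0.0378), (0.1424, 0.0229), (0.1374, 0.0375), (0.1373, 0.0376)]
4 [(0.1364, 0.0374), (0.1367, 0.0364), (0.1413, 0.0229), (0.1373, 0.0345), (0.1362, 0.0377)]
6 [(0.1362, 0.0349), (0.1366, 0.0337), (0.1399, 0.0237), (0.1371, 0.032), (0.1364, 0.0341)]
8 [(0.1364, 0.0311), (0.1367, 0.0301), (0.1389, 0.0234), (0.137, 0.0293), (0.1368, 0.0298)]
10 [(0.1365, 0.0274), (0.1368, 0.0266), (0.1376, 0.0241), (0.1375, 0.0244), (0.1367, 0.0268)]
12 [(0.1373, 0.0215), (0.1369, 0.0229), (0.1363, 0.0246), (0.1366, 0.0238), (0.1372, 0.0218)]
14 [(0.1362, 0.0213), (0.1361, 0.0216), (0.1357, 0.0231), (0.1356, 0.0233), (0.1356, 0.0232)]
16 [(0.1346, 0.0228), (0.135, 0.0215), (0.1341, 0.0246), (0.1342, 0.024), (0.1352, 0.0211)]
18 [(0.1339, 0.0217), (0.1339, 0.0214), (0.1342, 0.0204), (0.1336, 0.0224), (0.1335, 0.0228)]
20 [(0.1329, 0.0209), (0.1326, 0.0219), (0.1325, 0.0225), (0.1329, 0.0211), (0.1328, 0.0212)]
```

arm_command(
  targets=[
    [[0.006, 0, 0, 0, 0, 0, 1], [0.014, 0, 0, 0, 0, 0, 1], [0.022, 0, 0, 0, 0, 0, 1], [0.03, 0, 0, 0, 0, 0, 1], [0.038, 0, 0, 0, 0, 0, 1], [0.046, 0, 0, 0, 0, 0, 1], [0.054, 0, 0, 0, 0, 0, 1], [0.062, 0, 0, 0, 0, 0, 1], [0.067, 0, 0, 0, 0, 0, 1], [0.07, 0, 0, 0, 0, 0, 1]],
  ],
)

```text
time_s: 16.6
tool_pos: [0.603, 0.085, 0.0298]
tool_rot: [180.0, -0.0, 95.5]
force: [0.1, -0.1, -2.5]
grip_width: 0.017
```

```bash
python3 m.py w15|grep -v '^ \[\|^\[\['
python3 - <<'E'
from h import *
c=read_camera('wrist');o=get_obs();X,Y,Z,out=align(c,o,False)
print(o['force'])
for v in range(110,152,3):
    print(v,[(round(float(X[v,u]),4),round(float(Z[v,u]),4)) for u in (311,313,320,327,329)])
save(c,'w15b',(290,90,350,180),6)
E
```

```text
16.65 [0.60300689 0.08529299 0.02985335] [ 1.79996455e+02 -2.18664719e-02  9.55384169e+01] [-0.7325609   1.37834595 -2.6106845 ]
rail rows 77 Xmin(mouth) 0.05000231038419578 Z 0.05311160379535293
width 0.035408284319524745 centre Y at X=50mm 0.00016269060020623468 X=0 0.0002671390965188515 slope deg -0.1196889862048024 res 0.00013286875327283375
wheel z est 0.02395334897360966
front wheels Y -0.01778843906315197 0.01819876960070031 0.0002051652687741698 zmax 0.05533043033245652
head 0.042033416549257435 0.053395216417684396 -0.003741758369681951 0.004726043447232469 0.042257975227512234 head Ymean 0.0006402482319911893
nut 602 0.0026022168345634124 0.00019703402387880273 0.11394991461021314
[-0.03719534  0.66570774 -3.38347853]
110 [(0.0775, 0.0209), (0.0774, 0.022), (0.0773, 0.0244), (0.0774, 0.0222), (0.0774, 0.0234)]
113 [(0.0754, 0.0225), (0.0754, 0.022), (0.0754, 0.0245), (0.0755, 0.0211), (0.0754, 0.0221)]
116 [(0.0731, 0.0431), (0.0731, 0.0424), (0.0734, 0.0235), (0.0731, 0.0431), (0.0731, 0.043)]
119 [(0.0713, 0.0449), (0.0713, 0.0427), (0.0715, 0.0234), (0.0713, 0.0436), (0.
[... 236 characters left out ...]
.0223), (0.0655, 0.0238), (0.0654, 0.0228), (0.0654, 0.0217)]
131 [(0.0634, 0.0223), (0.0634, 0.0223), (0.0634, 0.0223), (0.0634, 0.0219), (0.0634, 0.0219)]
134 [(nan, nan), (0.0613, 0.0221), (0.0614, 0.0224), (0.0613, 0.0221), (0.0613, 0.0222)]
137 [(0.0593, 0.0227), (0.0593, 0.0222), (0.0592, 0.0213), (0.0593, 0.0231), (0.0593, 0.0217)]
140 [(0.0572, 0.0219), (0.0572, 0.022), (0.0572, 0.0218), (0.0573, 0.0226), (0.0572, 0.0224)]
143 [(nan, nan), (0.0551, 0.0215), (0.0551, 0.022), (0.0551, 0.0217), (0.0552, 0.0233)]
146 [(0.0531, 0.0229), (0.053, 0.0217), (0.0543, 0.0373), (0.053, 0.021), (0.053, 0.0215)]
149 [(0.051, 0.0225), (0.0511, 0.0234), (0.0527, 0.0409), (nan, nan), (0.051, 0.0228)]
```

View pics/w15b.png

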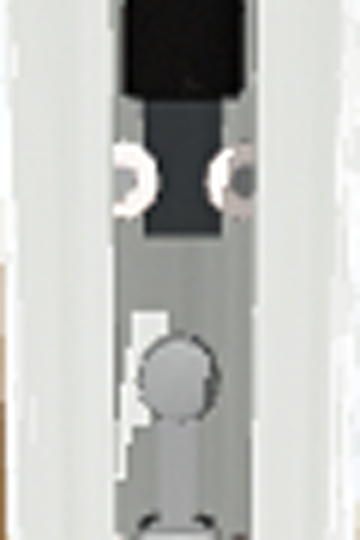

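arm_command(
  targets=[
    [[0.003, 0.0004, 0, 0, 0, 0, 1], [0.006, 0.0004, 0, 0, 0, 0, 1], [0.009, 0.0004, 0, 0, 0, 0, 1], [0.011, 0.0004, 0, 0, 0, 0, 1], [0.013, 0.0004, 0, 0, 0, 0, 1], [0.014, 0.0004, 0, 0, 0, 0, 1]],
  ],
)

```text
time_s: 17.3
tool_pos: [0.6022, 0.0984, 0.0298]
tool_rot: [-180.0, 0.0, 95.5]
force: [0.3, -0.5, -2.5]
grip_width: 0.017
```

arm_command(
  targets=[
    [[0.001, 0, 0, 0, 0, 0, 1], [0.002, 0, 0, 0, 0, 0, 1], [0.003, 0, 0, 0, 0, 0, 1], [0.003, 0, 0, 0, 0, 0, 1]],
  ],
)

```text
time_s: 17.7
tool_pos: [0.602, 0.1008, 0.0298]
tool_rot: [180.0, 0.0, 95.5]
force: [0.3, -0.7, -2.0]
grip_width: 0.0169
```

Run:
```python
from h import *
c=read_camera('wrist');o=get_obs();print(o['time_s'],o['tool_pos'],o['tool_rot'],o['force'])
save(c,'w16b',(290,90,350,180),6)
```

```text
17.75 [0.60195551 0.10082562 0.02979282] [-1.79997478e+02  2.33436382e-02  9.54729643e+01] [-0.45464814 -0.96392178 -2.60358951]
```

View pics/w16b.png

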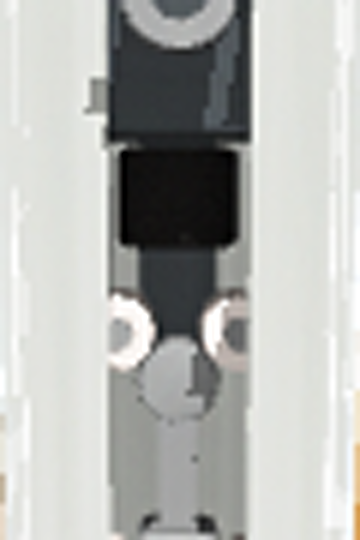

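arm_command(
  targets=[
    [[0.001, 0, 0, 0, 0, 0, 1], [0.002, 0, 0, 0, 0, 0, 1], [0.003, 0, 0, 0, 0, 0, 1]],
  ],
)

```text
time_s: 18.05
tool_pos: [0.6019, 0.102, 0.0298]
tool_rot: [-180.0, 0.2, 95.4]
force: [0.2, -6.5, -1.8]
grip_width: 0.0168
```

arm_command(
  targets=[
    [[0.001, 0, 0, 0, 0, 0, 1], [0.002, 0, 0, 0, 0, 0, 1]],
  ],
)

```text
time_s: 18.25
tool_pos: [0.6018, 0.1035, 0.0297]
tool_rot: [-180.0, 0.2, 95.4]
force: [1.2, -5.6, -1.0]
grip_width: 0.0165
```

Run:
```python
from h import *
c=read_camera('wrist');o=get_obs();print(o['time_s'],o['tool_pos'],o['tool_rot'],o['force'])
save(c,'w17b',(290,90,350,180),6)
```

```text
18.3 [0.60173329 0.10377102 0.02969418] [-1.79986038e+02  1.71108923e-01  9.54087095e+01] [-0.28127083 -6.40973861 -3.18032397]
```

View pics/w17b.png

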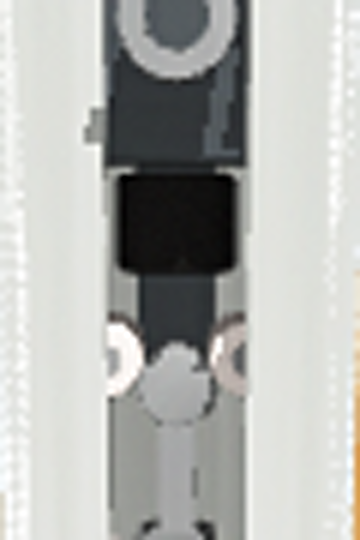

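arm_command(
  targets=[
    [[0.001, 0, 0, 0, 0, 0, 1], [0.002, 0, 0, 0, 0, 0, 1]],
  ],
)

```text
time_s: 18.5
tool_pos: [0.6015, 0.106, 0.0296]
tool_rot: [-180.0, 0.1, 95.4]
force: [0.6, -3.6, -2.6]
grip_width: 0.0168
```

arm_command(
  targets=[
    [[0.0005, 0, 0, 0, 0, 0, 1], [0.001, 0, 0, 0, 0, 0, 1]],
  ],
)

```text
time_s: 18.7
tool_pos: [0.601, 0.1114, 0.03]
tool_rot: [180.0, -0.2, 95.5]
force: [0.3, -0.2, -2.7]
grip_width: 0.0166
```

Run:
```python
from h import *
c=read_camera('wrist');o=get_obs();print(o['time_s'],o['tool_pos'],o['tool_rot'],o['force'])
save(c,'w18b',(290,90,350,180),6)
```

```text
18.75 [0.60101944 0.11133772 0.03000397] [ 1.79967664e+02 -1.30983314e-01  9.55677223e+01] [ 0.17655853  1.08650538 -3.37880535]
```

View pics/w18b.png

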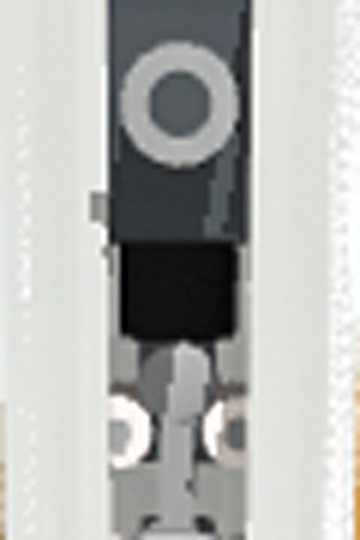

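arm_command(
  targets=[
    [[0.001, 0, 0.0005, 0, 0, 0, 1], [0.002, 0, 0.001, 0, 0, 0, 1], [0.002, 0, 0.001, 0, 0, 0, 1]],
  ],
)

```text
time_s: 19.05
tool_pos: [0.6011, 0.1115, 0.029]
tool_rot: [180.0, -0.0, 95.5]
force: [0.7, 0.2, -1.0]
grip_width: 0.0167
```

Run:
```python
from h import *
c=read_camera('wrist');o=get_obs();print(o['time_s'],o['tool_pos'],o['tool_rot'],o['force'])
save(c,'w19b',(290,90,350,180),6)
```

```text
19.1 [0.60109163 0.11148714 0.0290053 ] [ 1.79978198e+02 -1.80814562e-02  9.54960444e+01] [-0.08640431 -0.16019864 -0.88724997]
```

View pics/w19b.png

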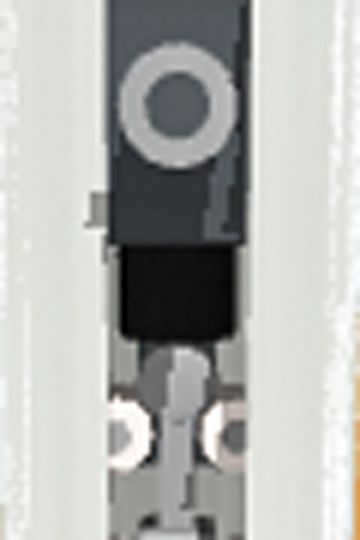

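Snapped in and on the track floor, with hardly any force left on the tool. I release, opening gently, then go up.

arm_command(
  targets=[
    [[0, 0, 0, 0, 0, 0, 0.5], [0, 0, 0, 0, 0, 0, 0.2], [0, 0, 0, 0, 0, 0, -0.1], [0, 0, 0, 0, 0, 0, -0.1], [0, 0, 0, 0, 0, 0, -0.1], [0, 0, 0, 0, 0, 0, -0.1]],
  ],
  newtons=10,
)

```text
time_s: 19.7
tool_pos: [0.601, 0.1111, 0.0288]
tool_rot: [180.0, 0.0, 95.5]
force: [-0.2, -0.5, -0.4]
grip_width: 0.0467
```

Run:
```python
from h import *
c=read_camera('wrist');o=get_obs();print(o['time_s'],o['tool_pos'],o['grip_width'],o['force'])
save(c,'w20')
```

```text
19.75 [0.60096703 0.11106335 0.02883023] 0.04700852070912622 [-0.35139921  0.14556158  0.12584518]
```

View pics/w20.png

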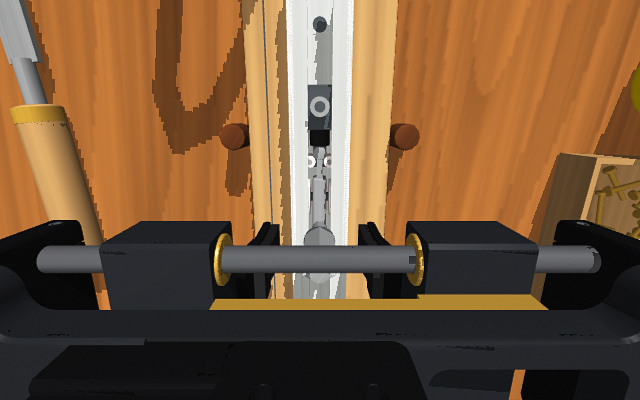

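Open and clear of the nut. I go up and move back for a look.

arm_command(
  targets=[
    [[0, 0, -0.02, 0, 0, 0, -0.1], [0, 0, -0.05, 0, 0, 0, -0.1], [0, 0, -0.09, 0, 0, 0, -0.1], [-0.02, 0, -0.13, 0, 0, 0, -0.1], [-0.05, 0, -0.15, 0, 0, 0, -0.1], [-0.09, 0, -0.15, 0, 0, 0, -0.1], [-0.1, 0, -0.15, 0, 0, 0, -0.1], [-0.1, 0, -0.15, 0, 0, 0, -0.1]],
  ],
)

```text
time_s: 20.55
tool_pos: [0.6105, 0.0084, 0.1784]
tool_rot: [-180.0, 0.1, 95.2]
force: [0.4, 0.6, -0.9]
grip_width: 0.0479
```

Run:
```python
from h import *
c=read_camera('wrist');o=get_obs();print(o['time_s'],o['tool_pos'],o['grip_width'],o['force'])
save(c,'w21',(260,60,380,180),5)
P=cloud(c);d=P[...,:2]-np.array([.601,.1113]);s=(np.hypot(d[...,0],d[...,1])<.02)
for a,b in((.062,.1),(.1,.115)):
    q=s&(P[...,2]>a)&(P[...,2]<b);print(q.sum(),P[q].mean(0) if q.any() else '',P[q].max(0) if q.any() else '')
m=np.array([.627,-.160]);e=np.array([-.0955,.9954]);n=np.array([-e[1],e[0]])
q=s&(P[...,2]>.1);t=P[q].mean(0)[:2]-m;print('along',t@e,'lat',t@n)
c=read_camera('scene');save(c,'s21',(330,140,480,260),5)
```

```text
20.6 [0.61019224 0.01126976 0.17831843] 0.04797885360815642 [1.08326793 0.27867507 0.42185358]
272 [0.60048385 0.10881122 0.09315647] [0.60957945 0.11995021 0.099359  ]
107 [0.6002512  0.11025898 0.10592487] [0.60498628 0.11541424 0.10835687]
along 0.27157029560407897 lat 0.0008160260674903647
```

View pics/w21.png

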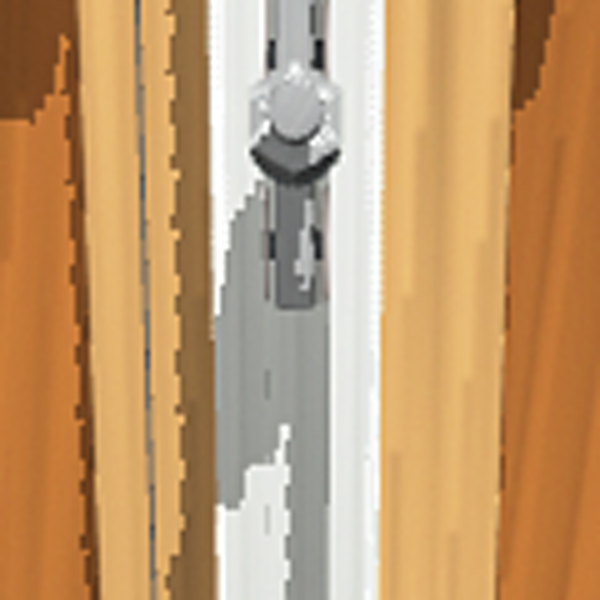

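View pics/s21.png

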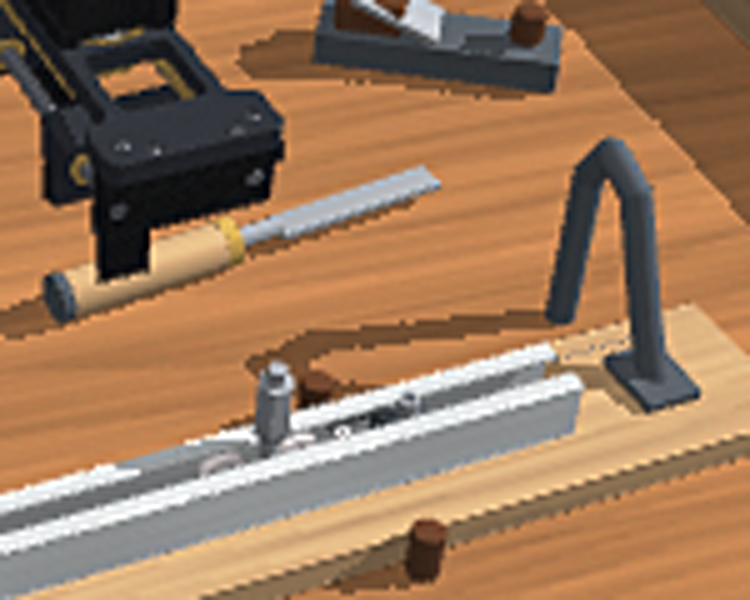

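Run:
```python
from h import *
c=read_camera('wrist');save(c,'w22',(280,0,360,100),6)
c=read_camera('top');save(c,'t22',(100,80,400,280),2.5)
```

```text
(no output)
```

View pics/w22.png

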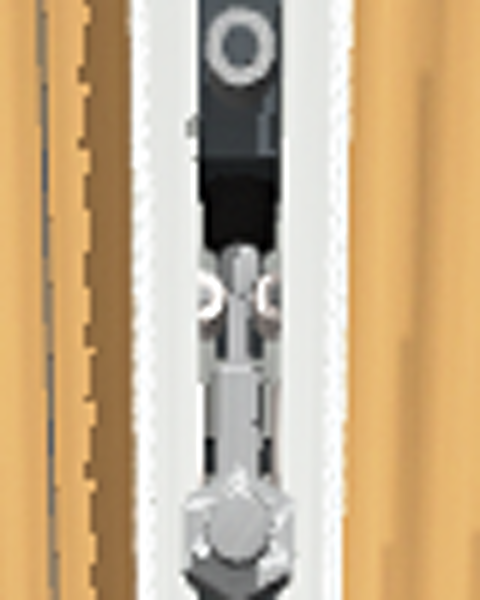

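View pics/t22.png

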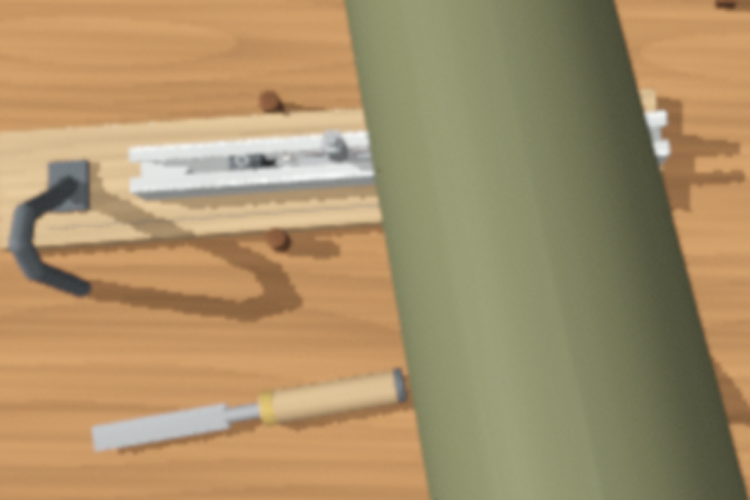

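The striker head lies past the closed rollers and against the buffer, the hanger is free, and the chisel hasn't moved. I hand the job in.

Run:
```python
from cell import *
print(sign_off())
```

```text
the job is handed in; nothing more can be done
None
```

The steel hanger is in the track, snapped into the catch, let go, and the job is handed in at about 21 s of the 64 s allowed. `sign_off()` gives no verdict.

**What I did:** I gripped the nut by its flats (opening 16.8 mm), lined the hanger up with the track using the wrist camera, and fed it in. It ran without any noticeable side force. The striker passed the rollers at about 6.5 N, and I let go once the wheels were lowered onto the track floor.

**Last checks:**
- **Position:** the bolt is 0.272 m inside the open end, about 45 mm short of the rollers as the task says it should be after the snap. It is within 1 mm of the centre line and looks upright.
- **Catch:** in the last wrist picture the head lies past the closed rollers and touches the buffer. I could not read the buffer's press-in directly.
- **Robot:** the gripper is open and clear of everything.
- **Bystanders:** the chisel lies where it was. The arm hid the floor guide and the bracket in the last picture, but no move went near them.

**What disagreed:**
- **Fingertip height:** the fingertips really sit about 38 mm higher than the reported tool position. My first grip therefore closed only on the bolt's end. I opened again, measured the tips with the scene camera, went lower and gripped the nut properly.
- **Wrist camera:** its heights read about 0.9 mm low, which I allowed for.

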